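# Shut and bolt the hatch of a microscope accessory chest

### The arm

A 6-joint arm with a two-finger parallel gripper is mounted at the origin on the work surface. World frame = base frame: x ahead of the robot, y to its left, z up, the work surface at z = 0. Lengths are in m, angles in rad, forces in N, time in s.
With the tool pointing down it reaches from about 0.375 to 0.975 m from the base axis. Payload 3.8 kg.
Tool frame: the origin (TCP) lies midway between the tips of the shut fingers; the grasp point (between the pads) lies 19 mm behind it; z points along the fingers, y is the direction in which the jaws open and shut (so a half turn about z gives the same grasp; the last joint's range is limited). The gripper opens to 85 mm and grips with 20 to 120 N. Pads are 22 mm wide; open, the fingers measure 114 mm over their backs; the gripper's body (76 mm by 85 mm) begins 54 mm behind the grasp point. The pads swing forward as they close: fully open they stand 13 mm farther back than shut.
Start: joints at [-1.281, 0.264, 1.604, -0, 1.274, -0.037], TCP at [0.217, -0.639, 0.231] pointing down, gripper open.
Joint ranges: [-2.63, 2.63], [-0.94, 2.18], [0.31, 2.57], [-1.31, 4.45], [0, 2.66], [-2.55, 2.55]. Speed limits (rad/s): [2.57, 2.57, 3.14, 3.14, 3.14, 3.14].

### API

Orientations are given as a rotation vector (axis times angle).
In Python, from workcell import bot gives the robot as it stands.
- The arm moves only by the tool drive_tool, never from a script. Its argument "steps" is a list of rows, each a list of 2 entries, a list of its own where there are three numbers: the shift along the tool's x, y, z in mm, then the turn about the tool's z in degrees. In form: [[[dx, dy, dz], twist], ...]. A call has 1 to 8 rows; each row shifts and turns the commanded pose from where the row before left it, along the tool's axes as they then stand; what a row does not reach is not made up. A row lasts 1/12 s, in which the tool goes at most 41.7 mm and 7.16 degrees, less where a joint would pass 70% of its speed; a pose out of reach is approached as far as the arm can. A call is refused whole if a number of a shift passes 41.7 or a number of a turn 7.16, either way. A call with a gripper value outside its range is refused whole. "jaw" is the opening, from 0 (shut) to 1 (fully open), set as the call begins (left out, the last holds). The fingers move at their own pace and stop on an object; "force" is the grip in N (left out, the last holds). Time passes only in rows, so rows that do not move let the fingers close. It gives the time, the measured TCP pose, the force and the opening at its end, in the units of the state.
- bot.read_state(): the state, without advancing time (a new reading comes with each control period).
- bot.read_camera(name): name is "scene" or "top" or "wrist"; returns the picture (400x640x3 uint8, red, green, blue); there is no depth.
- bot.camera_info(name): a dict with "fx", "fy", "cx", "cy" (pixels), "position" and "attitude" of the camera in the world. Camera axes: x right, y down, z forward; pixel columns grow to the right and rows downward; lengths in m; the calibration is good to about 2 mm. A picture is of the moment at which its call begins: read the wrist's pose just before it. camera_info takes no time and is no camera call; for the wrist camera it gives the pose at the moment of the call.
- bot.finish_job(): hands the job in, once; it reports no verdict.
The state is a dict: "time": time; "q": joint angles; "joint_vel": joint speeds; "joint_torque": joint torques, N m; "tool_pos": TCP position; "tcp_rot": TCP orientation; "wrist_force": force on the tool from outside, world axes, zero at the start; "torque": the same for the moment, N m; "width": opening from 0.0 (shut) to 1.0 (fully open).
Only numpy, scipy, OpenCV 4.12 (cv2) and the standard library are available. Lean on these libraries where they do the work, as an engineer would, in place of code of your own. Each camera call takes 0.05 s, during which the arm holds its last target.

### The job

Shut the chest's hatch fully, slide its barrel bolt across until the handle comes up against the stop on the keeper, then turn the handle fully down into the keeper notch so that the hatch is bolted. Work by feel and gently: do not slam the hatch or lean hard on it, do not force the bolt or its handle against the keeper or the hatch, and leave the other things where they stand.

Things in the scene. Friction and masses are not known exactly. Their poses are not given: they have to be found in the camera images.
- chest: Plywood chest, 280 (its x) x 400 (its y) x 150 mm high, fixed to the bench. Origin: centre of its underside, z up, its -x side faces the robot (turned up to 0.3 rad). The top is a fixed board over y -200 to -51 mm and a hatch over y -49 to +200 mm, all at height 150.
- hatch (a joint): Angle of the hatch, a 12 mm board of 0.8 kg hinged along the chest's +y edge: 0 is shut, flush with the fixed board, on a thin foam seal that gives 1 to 2 mm; it starts 0.3 to 0.6 rad open. The stiff hinge holds it where it is left; 2 to 5 N down near its free edge closes it.
- hatch_edge (a point): Middle of the hatch's free edge, on its top face, 249 mm from the hinge line. Its axes turn with the hatch. At the edge's middle, 6 to 26 mm in, sits the striker, a steel loop 25 mm high and 36 mm wide that receives the bolt; press the board beside it, 60 mm or more along chest x from the middle.
- bolt (a joint): Travel of the bolt along chest +y (m), 0 drawn right back; starts 0 to 0.006. A 12 mm steel rod, axis at chest x 0, 14 mm above the boards; sliding takes about 5 N. Home is where the handle meets the keeper's stop, nominally 0.042 but anywhere from 0.032 to 0.052: feel for it. With the hatch ajar the nose strikes the striker.
- handle (a joint): Turn of the bolt's handle (rod turning with it) about the bolt's axis: 0 points straight up, grows as it goes down to chest -x, 1.47 is fully down; starts near 0. It turns down only with the bolt home; before that the keeper's cheek stops it at about 0.3. It stays where left; turning takes about 2 N at the knob.
- knob (a point): Centre of the red 16 mm ball knob, 42 mm from the bolt's axis on a flat steel stem 8 mm wide along y; 206 mm above the bench when up, with free room all round its upper half. It starts at chest x 0, y -157 to -151 mm. Swings in the chest's x-z plane: fully down it lies 42 mm to chest -x and 18 mm above the board.
- keeper: Keeper on the fixed board: origin at chest (0, -157, 150) mm, axes as the chest's. It carries a steel angle beside the rod, on its -x side (x -12 to -9 mm, 33 to 36 mm high), with a 9.6 mm notch; the notch's far side and the stop tab are in line. The angle sits in slotted holes, up to 10 mm either way along y, so this pose does not tell where the notch is.
- oil_bottle: Amber dropper bottle, 28 mm wide, 55 mm high, standing on the fixed board at its +x end; leave it.
- objective_can: Aluminium can, 34 mm wide, 45 mm high, standing on the fixed board at its -x end; leave it.
- slide_box: Green slide box 100 x 180 x 32 mm, on the left; leave it.
- petri_stack: Three stacked 93 mm Petri dishes, 43 mm high, on the right; leave it.
- beaker: Glass beaker, 68 mm wide, 90 mm high, on the right; leave it.
- wash_bottle: White wash bottle with red spout, 68 mm wide, 200 mm high, on the left; leave it.
- screwdriver: Screwdriver 160 mm long, lying on the right of the bench; leave it.

How it is judged:
By the outcome, as a careful person would: the job done as asked, in the order asked, and still so for the second after the job is handed in, with the robot touching nothing.
It also fails if it takes over 58 s, if anything falls off the work surface, if the arm or the gripper's body presses on something with over 40 N, if the wrist force passes 120 N, or if a joint passes its speed limit or range.

## Working session

There is one attempt and no reset: what is moved stays moved. The work goes in short steps, Python scripts to look and compute and a tool call to move; the robot and the scene stay as the last step left them, time stands still between calls to the robot, and variables do not carry over. Pictures are saved under pics/ and viewed, and the job is handed in when it is done.

Besides the shell and the picture viewer there is one more tool, called after "Emit:" as name(argument=value, ...), one argument or row to a line, values as JSON. drive_tool: Moves the arm, as the interface text tells. Its arguments: {"type":"object","properties":{"steps":{"type":"array","items":{"type":"array"}},"jaw":{"type":"number"},"force":{"type":"number"}},"required":["steps"]}

```bash
mkdir -p pics; ls; python3 - <<'E'
from workcell import bot
import cv2
s=bot.read_state(); print(s)
for n in ["scene","top","wrist"]:
    print(n,bot.camera_info(n))
    cv2.imwrite(f"pics/{n}0.png",bot.read_camera(n)[:,:,::-1])
E
```

```text
pics
{'time': 0.0, 'q': array([-1.28092739e+00,  2.64758640e-01,  1.60539087e+00, -2.75212295e-06,
        1.27370105e+00, -3.68880602e-02]), 'joint_vel': array([-9.21607716e-04, -6.41524225e-05, -2.52393727e-04,  6.91441488e-04,
       -1.30269008e-03,  1.38778795e-04]), 'joint_torque': array([ 4.35056310e-03, -5.15100074e+01, -3.67312288e+01,  2.69874090e-04,
        1.29051527e-02, -1.08604974e-05]), 'tool_pos': array([ 0.21645031, -0.63857313,  0.22994922]), 'tcp_rot': array([-3.09754735e+00, -5.10625310e-01,  4.51207132e-04]), 'wrist_force': array([ 0.52241565,  0.55435486, -0.8279053 ]), 'torque': array([-0.05731826, -0.04731313,  0.00479384]), 'width': 1.0015106853776443}
scene {'fx': 367.3896116539691, 'fy': 367.3896116539691, 'cx': 319.5379470574723, 'cy': 201.22474410458457, 'position': array([1.00350334, 0.49162584, 0.88504476]), 'attitude': array([-1.03133749, -2.52344785,  0.94776698])}
top {'fx': 475.04387786426196, 'fy': 475.04387786426196, 'cx': 318.24798541736817, 'cy': 200.83706212415834, 'position': array([0.25652488, 0.02959032, 1.51981126]), 'attitude': array([-2.01294934,  2.20662529, -0.23297154])}
wrist {'fx': 352.85550050570487, 'fy': 352.85550050570487, 'cx': 319.7795512968346, 'cy': 198.4978677142547, 'position': array([ 0.28221219, -0.61652751,  0.37228788]), 'attitude': array([ 2.3620252 , -1.69547618, -0.23922205])}
```

View pics/scene0.png

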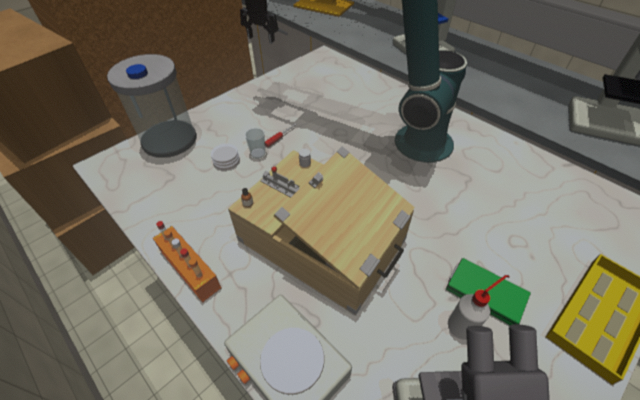

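View pics/top0.png

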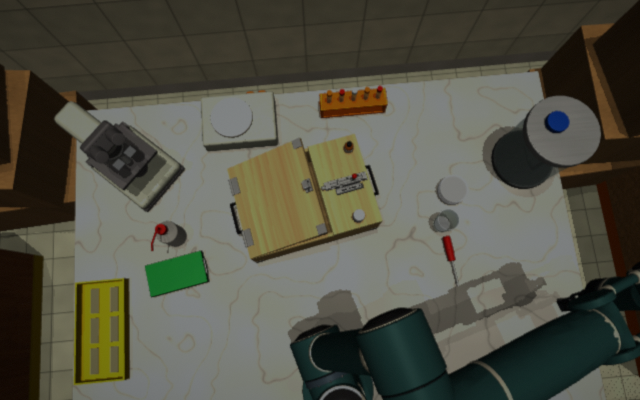

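View pics/wrist0.png

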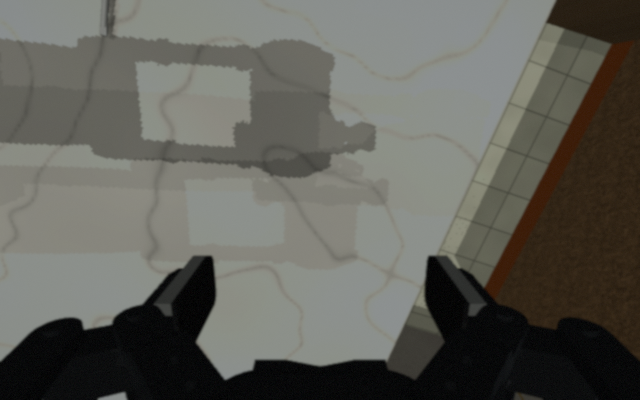

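```bash
python3 - <<'E'
import cv2
a=cv2.imread("pics/top0.png")[120:270,220:390]; cv2.imwrite("pics/top0c.png",cv2.resize(a,None,fx=4.5,fy=4,interpolation=cv2.INTER_CUBIC)[:600] if 0 else cv2.resize(a,None,fx=4,fy=4,interpolation=cv2.INTER_CUBIC))
a=cv2.imread("pics/scene0.png")[140:310,222:420]; cv2.imwrite("pics/scene0c.png",cv2.resize(a,None,fx=3.5,fy=3.5,interpolation=cv2.INTER_CUBIC))
E
```

```text
(no output)
```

View pics/top0c.png

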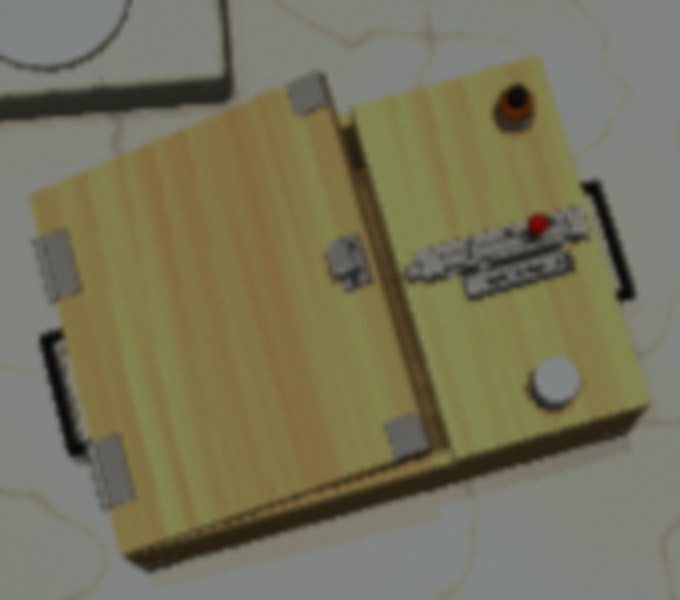

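View pics/scene0c.png

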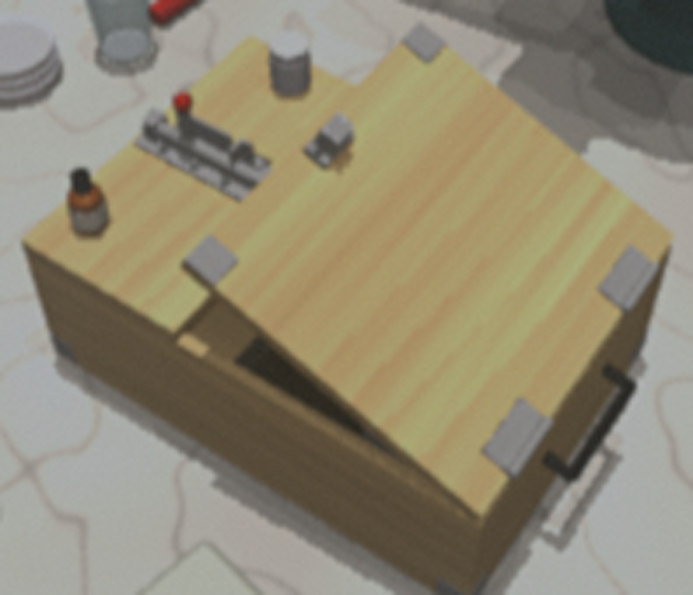

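```bash
cat > h.py <<'E'
import numpy as np, cv2
from scipy.spatial.transform import Rotation as R
from scipy.optimize import least_squares
def proj(P,ci):
    p=(np.atleast_2d(P)-ci["position"])@R.from_rotvec(ci["attitude"]).as_matrix()
    return np.c_[ci["fx"]*p[:,0]/p[:,2]+ci["cx"],ci["fy"]*p[:,1]/p[:,2]+ci["cy"]]
def T(p,P):
    c,s=np.cos(p[2]),np.sin(p[2]); P=np.atleast_2d(P)
    return np.c_[p[0]+c*P[:,0]-s*P[:,1],p[1]+s*P[:,0]+c*P[:,1],P[:,2]]
def hp(x,r,th,up=0): # hatch point: distance r from hinge line, top face
    # hinge pivot assumed at top +y edge
    return [x,.2-r*np.cos(th)-up*-np.sin(th)*-1,.15+r*np.sin(th)+up*np.cos(th)]
E
python3 - <<'E'
from h import *
from workcell import bot
ci={n:bot.camera_info(n) for n in("top","scene")}
def pts(p):
    th,yk=p[3],p[4]
    return T(p,[[.14,-.2,.15],[-.14,-.2,.15],[.14,.2,.15],[-.14,.2,.15],[0,yk,.206],hp(.14,.249,th),hp(-.14,.249,th)])
ob={"top":[[355.2,134.5],[382,220.75],[228,168.25],[252,258.25],[354.5,176.25],[300.5,138],[327,233.25]],
"scene":[[229.1,209.1],[294.9,150.9],[359.1,287.7],[413.4,208],[274,168.9],[274.9,214.9],[344.9,147.7]]}
f=lambda p:np.concatenate([(proj(pts(p),ci[n])-ob[n]).ravel() for n in ob])
for y0 in (-.2,.3):
  r=least_squares(f,[.45,0,y0,.4,-.15],loss='soft_l1',x_scale=[.1,.1,.1,.1,.1])
  print(r.x,r.cost); print(np.round(f(r.x).reshape(-1,2),1))
np.save("pose.npy",r.x)
E
```

```text
[ 0.57509758  0.04919413  0.17969494  0.37045451 -0.15391838] 10.293705455514878
[[-0.6 -0.4]
 [-0.2  0.9]
 [-1.4 -0.1]
 [-3.2  0.2]
 [-0.  -0.2]
 [-0.3  0.1]
 [-0.1 -0.9]
 [-0.7 -1.6]
 [-0.6 -1.6]
 [ 0.1 -0.2]
 [ 2.1 -0.5]
 [ 0.2 -0.4]
 [-0.9 -0.3]
 [-2.9 -0.3]]
[ 0.57509758  0.04919413  0.17969493  0.37045448 -0.15391838] 10.293705455519596
[[-0.6 -0.4]
 [-0.2  0.9]
 [-1.4 -0.1]
 [-3.2  0.2]
 [-0.  -0.2]
 [-0.3  0.1]
 [-0.1 -0.9]
 [-0.7 -1.6]
 [-0.6 -1.6]
 [ 0.1 -0.2]
 [ 2.1 -0.5]
 [ 0.2 -0.4]
 [-0.9 -0.3]
 [-2.9 -0.3]]
```

```bash
cat >> h.py <<'E'
def st(bot):
    s=bot.read_state(); M=R.from_rotvec(s["tcp_rot"]).as_matrix(); return s,M
def rep(bot,tgt=None,p=None):
    p=np.load("pose.npy") if p is None else p
    s,M=st(bot); c,sn=np.cos(p[2]),np.sin(p[2]); C=np.array([[c,-sn,0],[sn,c,0],[0,0,1]])
    loc=C.T@(s["tool_pos"]-[p[0],p[1],0])
    print("t %.2f chest-frame mm"%s["time"],np.round(loc*1e3,1),"F chest",np.round(C.T@s["wrist_force"],1),"w %.3f"%s["width"],"tilt z",np.round(M[:,2],3))
    xa=np.degrees(np.arctan2(M[1,0],M[0,0])); print("tool x yaw rel chest deg %.2f  q6 %.2f"%(xa-np.degrees(p[2]),s["q"][5]))
    if tgt is not None:
        d=C@(np.array(tgt)-loc*1e3); print("tool delta mm",np.round(M.T@d,1))
    return s
def ray(ci,uv,z):
    d=R.from_rotvec(ci["attitude"]).as_matrix()@[(uv[0]-ci["cx"])/ci["fx"],(uv[1]-ci["cy"])/ci["fy"],1]
    return ci["position"]+d*(z-ci["position"][2])/d[2]
E
python3 - <<'E'
from h import *
from workcell import bot
rep(bot,[-80,-5,300])
p=np.load("pose.npy");ci=bot.camera_info("top")
for n,uv,z in [("can",(358.75,215),.195),("bottle",(349,144.5),.205),("striker",(306,185.5),.25)]:
    w=ray(ci,uv,z); c,s=np.cos(p[2]),np.sin(p[2]); d=w[:2]-p[:2]; print(n,c*d[0]+s*d[1],-s*d[0]+c*d[1])
E
```

```text
t 0.15 chest-frame mm [-475.7 -612.8  230.2] F chest [-1.1  1.1  1. ] w 0.996 tilt z [-0.     0.002 -1.   ]
tool x yaw rel chest deg 8.43  q6 -0.04
tool delta mm [ 480.6 -543.3  -68.7]
can -0.11007540694014559 -0.13489828009893243
bottle 0.09560801153272719 -0.16569851099860855
striker -0.0005015369896693063 -0.011360941445650875
```

Emit:
drive_tool(
  steps=[
    [[0, 0, -35], 4.2],
    [[0, 0, -35], 4.2],
    [[22, -34, 0], 0],
    [[22, -34, 0], 0],
    [[22, -34, 0], 0],
    [[22, -34, 0], 0],
    [[22, -34, 0], 0],
    [[22, -34, 0], 0],
  ],
  jaw=0,
  force=20,
)

```text
time: 0.82
tool_pos: [0.3101, -0.4129, 0.3009]
tcp_rot: [-3.128, -0.282, 0.0]
wrist_force: [-0.3, -0.2, 0.5]
width: -0.004
```

Emit:
drive_tool(
  steps=[
    [[22, -34, 0], 0],
    [[22, -34, 0], 0],
    [[22, -34, 0], 0],
    [[22, -34, 0], 0],
    [[22, -34, 0], 0],
    [[22, -34, 0], 0],
    [[22, -34, 0], 0],
    [[22, -34, 0], 0],
  ],
)

```text
time: 1.48
tool_pos: [0.4345, -0.1138, 0.3013]
tcp_rot: [3.129, 0.282, 0.001]
wrist_force: [0.3, -0.0, 0.9]
width: 0.003
```

```bash
python3 - <<'E'
from h import *
from workcell import bot
rep(bot,[-80,-5,260])
E
```

```text
t 1.48 chest-frame mm [-167.5 -135.2  301.3] F chest [ 0.3 -0.1  0.9] w 0.003 tilt z [ 0. -0. -1.]
tool x yaw rel chest deg 0.02  q6 1.08
tool delta mm [  87.5 -130.2   41.3]
```

Emit:
drive_tool(
  steps=[
    [[22, -32.5, 0], 0],
    [[22, -32.5, 0], 0],
    [[22, -32.5, 0], 0],
    [[21.5, -32.5, 0], 0],
    [[0, 0, 20], 0],
    [[0, 0, 10], 0],
    [[0, 0, 5], 0],
    [[0, 0, 0], 0],
  ],
)

```text
time: 2.15
tool_pos: [0.4955, 0.0271, 0.2641]
tcp_rot: [3.129, 0.281, -0.007]
wrist_force: [-0.5, -0.2, -0.8]
width: 0.001
```

```bash
python3 - <<'E'
from h import *
from workcell import bot
rep(bot,[-80,-5,250])
a=bot.read_camera("scene")[120:320,202:440,::-1]; cv2.imwrite("pics/s1.png",cv2.resize(a,None,fx=3,fy=3,interpolation=cv2.INTER_CUBIC))
E
```

```text
t 2.15 chest-frame mm [-82.3  -7.5 264.1] F chest [-0.6 -0.1 -0.8] w 0.001 tilt z [-0.004 -0.    -1.   ]
tool x yaw rel chest deg -0.02  q6 1.40
tool delta mm [ 2.4 -2.5 14. ]
```

View pics/s1.png

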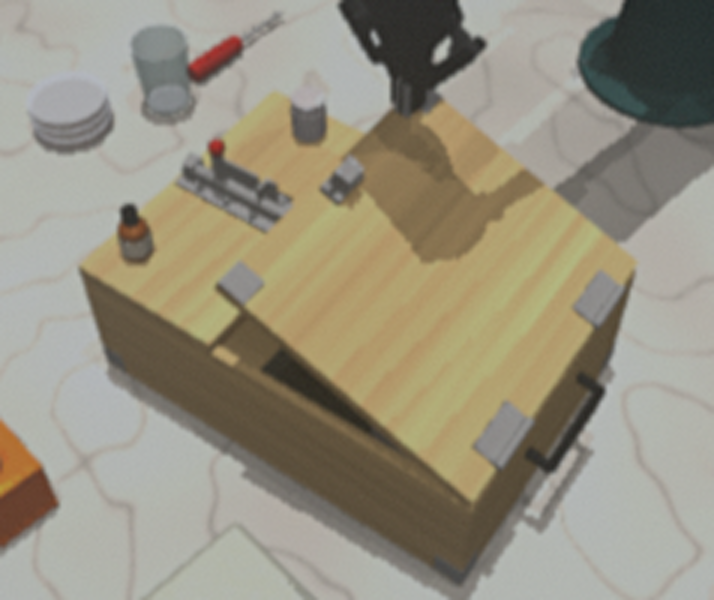

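Emit:
drive_tool(
  steps=[
    [[0, 0, 12], 0],
    [[0, 0, 5], 0],
    [[0, 0, 3], 0],
    [[0, 0, 3], 0],
    [[0, 0, 3], 0],
    [[0, 0, 3], 0],
  ],
)

```text
time: 2.7
tool_pos: [0.4973, 0.0275, 0.2373]
tcp_rot: [3.129, 0.282, 0.001]
wrist_force: [0.3, -0.4, 2.1]
width: 0.002
```

Emit:
drive_tool(
  steps=[
    [[0, 0, 3], 0],
    [[0, 0, 3], 0],
    [[0, 0.5, 3], 0],
    [[0, 0.5, 3], 0],
  ],
)

```text
time: 3.03
tool_pos: [0.4977, 0.0268, 0.2254]
tcp_rot: [3.129, 0.283, 0.002]
wrist_force: [0.8, 0.4, 2.9]
width: 0.004
```

Contact; the hatch follows at about 3 N. Continuing down.

Emit:
drive_tool(
  steps=[
    [[0, 1, 4], 0],
    [[0, 1, 4], 0],
    [[0, 1, 4], 0],
    [[0, 1, 4], 0],
    [[0, 1, 4], 0],
    [[0, 1, 4], 0],
    [[0, 1, 4], 0],
    [[0, 1, 4], 0],
  ],
)

```text
time: 3.7
tool_pos: [0.4988, 0.019, 0.1928]
tcp_rot: [-3.128, -0.282, -0.0]
wrist_force: [1.5, 0.8, 1.8]
width: 0.003
```

Emit:
drive_tool(
  steps=[
    [[0, 1, 4], 0],
    [[0, 1, 4], 0],
    [[0, 1, 4], 0],
    [[0, 1, 4], 0],
    [[0, 1, 3], 0],
    [[0, 1, 3], 0],
    [[0, 1, 2], 0],
    [[0, 1, 2], 0],
  ],
)

```text
time: 4.37
tool_pos: [0.5001, 0.0109, 0.167]
tcp_rot: [3.129, 0.283, -0.001]
wrist_force: [-0.7, 1.7, 1.7]
width: -0.003
```

```bash
python3 - <<'E'
from h import *
from workcell import bot
rep(bot,[-80,-25,150])
E
```

```text
t 4.37 chest-frame mm [-80.7 -24.2 167. ] F chest [-0.4  1.8  1.7] w -0.003 tilt z [-0. -0. -1.]
tool x yaw rel chest deg 0.03  q6 1.36
tool delta mm [ 0.7  0.8 17. ]
```

Emit:
drive_tool(
  steps=[
    [[0, 0, 2], 0],
    [[0, 0, 2], 0],
    [[0, 0, 1.5], 0],
    [[0, 0, 1.5], 0],
    [[0, 0, 1], 0],
    [[0, 0, 1], 0],
    [[0, 0, 1], 0],
    [[0, 0, 1], 0],
  ],
)

```text
time: 5.03
tool_pos: [0.5004, 0.011, 0.1563]
tcp_rot: [3.129, 0.283, 0.001]
wrist_force: [0.2, -0.4, 1.3]
width: 0.001
```

Emit:
drive_tool(
  steps=[
    [[0, 0, 0.7], 0],
    [[0, 0, 0.7], 0],
    [[0, 0, 0.7], 0],
  ],
)

```text
time: 5.28
tool_pos: [0.5004, 0.0111, 0.1542]
tcp_rot: [3.129, 0.283, 0.0]
wrist_force: [0.1, -1.0, 1.9]
width: 0.004
```

Emit:
drive_tool(
  steps=[
    [[0, 0, 0.7], 0],
    [[0, 0, 0.7], 0],
    [[0, 0, 0.7], 0],
  ],
)

```text
time: 5.53
tool_pos: [0.5004, 0.0111, 0.1521]
tcp_rot: [-3.129, -0.283, -0.001]
wrist_force: [0.9, -1.4, 1.4]
width: 0.003
```

Emit:
drive_tool(
  steps=[
    [[0, 0, 0.5], 0],
    [[0, 0, 0.5], 0],
    [[0, 0, 0.5], 0],
  ],
)

```text
time: 5.78
tool_pos: [0.5003, 0.0111, 0.1506]
tcp_rot: [-3.129, -0.283, -0.0]
wrist_force: [0.5, -0.8, 1.5]
width: 0.0
```

Emit:
drive_tool(
  steps=[
    [[0, 0, 0.4], 0],
    [[0, 0, 0.4], 0],
  ],
)

```text
time: 5.95
tool_pos: [0.5003, 0.0111, 0.15]
tcp_rot: [-3.129, -0.283, -0.0]
wrist_force: [-1.0, -0.3, 4.3]
width: -0.0
```

Emit:
drive_tool(
  steps=[
    [[0, 0, 0.3], 0],
    [[0, 0, 0.2], 0],
    [[0, 0, 0], 0],
  ],
)

```text
time: 6.2
tool_pos: [0.5003, 0.0111, 0.15]
tcp_rot: [-3.129, -0.283, -0.0]
wrist_force: [-1.7, -0.6, 5.9]
width: -0.002
```

```bash
python3 - <<'E'
from h import *
from workcell import bot
rep(bot)
a=bot.read_camera("scene")[120:320,202:440,::-1]; cv2.imwrite("pics/s2.png",cv2.resize(a,None,fx=3,fy=3,interpolation=cv2.INTER_CUBIC))
E
```

```text
t 6.20 chest-frame mm [-80.4 -24.1 150. ] F chest [-1.7 -0.3  5.9] w -0.002 tilt z [ 0.  0. -1.]
tool x yaw rel chest deg 0.03  q6 1.36
```

View pics/s2.png

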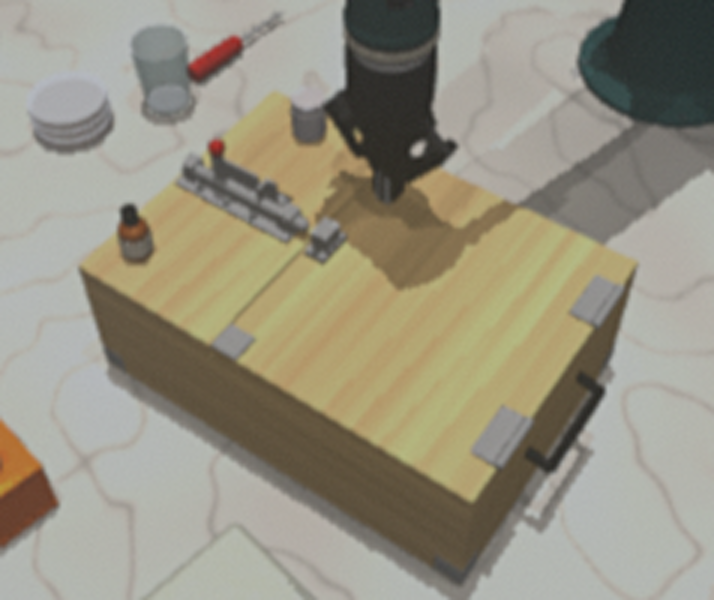

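Emit:
drive_tool(
  steps=[
    [[0, 0, 0.3], 0],
    [[0, 0, 0.2], 0],
    [[0, 0, 0], 0],
  ],
)

```text
time: 6.5
tool_pos: [0.5003, 0.0111, 0.15]
tcp_rot: [-3.129, -0.283, -0.0]
wrist_force: [-2.0, -0.7, 9.8]
width: -0.001
```

```bash
python3 - <<'E'
from h import *
from workcell import bot
print(bot.read_state()["tool_pos"]); rep(bot)
E
```

```text
[0.50033382 0.01111318 0.15001085]
t 6.50 chest-frame mm [-80.4 -24.1 150. ] F chest [-2.1 -0.3  9.8] w -0.001 tilt z [ 0.  0. -1.]
tool x yaw rel chest deg 0.03  q6 1.36
```

Emit:
drive_tool(
  steps=[
    [[0, 0, -1.5], 0],
    [[0, 0, -1.5], 0],
    [[0, 0, -5], 0],
    [[0, 0, -15], 0],
    [[0, 0, -25], 0],
    [[0, 0, -30], 0],
    [[0, 10, -25], 0],
    [[10, 20, 0], 0],
  ],
)

```text
time: 7.17
tool_pos: [0.5174, -0.0157, 0.2582]
tcp_rot: [3.128, 0.286, 0.014]
wrist_force: [1.4, -0.3, 1.1]
width: -0.001
```

Emit:
drive_tool(
  steps=[
    [[20, 30, 0], 0],
    [[20, 30, 0], 0],
    [[20, 25, 0], 0],
    [[10, 15, 0], 0],
    [[0, 0, 0], 0],
  ],
  jaw=0.55,
)

```text
time: 7.58
tool_pos: [0.6042, -0.1052, 0.2511]
tcp_rot: [3.128, 0.279, 0.0]
wrist_force: [-0.1, 0.2, -0.2]
width: 0.55
```

```bash
python3 - <<'E'
from h import *
from workcell import bot
rep(bot,[0,-154,225])
ci=bot.camera_info("wrist"); a=bot.read_camera("wrist"); cv2.imwrite("pics/w3.png",a[:,:,::-1])
p=np.load("pose.npy")
print(proj(T(p,[[0,-.1539,.206],[0,-.04,.15],[0,.0,.15]]),ci))
a=bot.read_camera("scene")[120:320,202:440,::-1]; cv2.imwrite("pics/s3.png",cv2.resize(a,None,fx=3,fy=3,interpolation=cv2.INTER_CUBIC))
E
```

```text
t 7.58 chest-frame mm [   1.  -157.1  251.1] F chest [-0.1  0.3 -0.2] w 0.550 tilt z [ 0.    -0.001 -1.   ]
tool x yaw rel chest deg -0.11  q6 1.18
tool delta mm [-1.  -3.1 26.1]
[[314.45029484 227.36327349]
 [156.82462362 200.37557148]
 [101.09613786 200.56567486]]
```

View pics/w3.png

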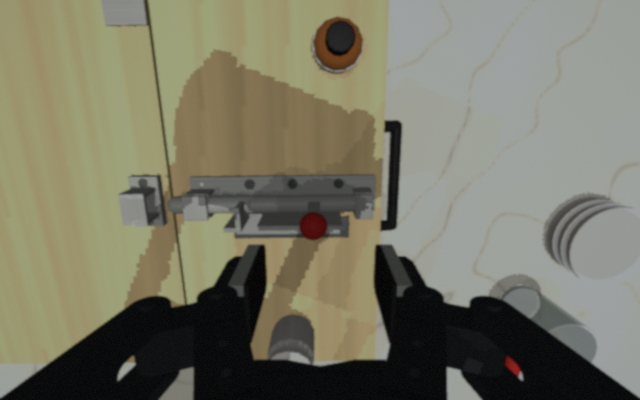

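View pics/s3.png

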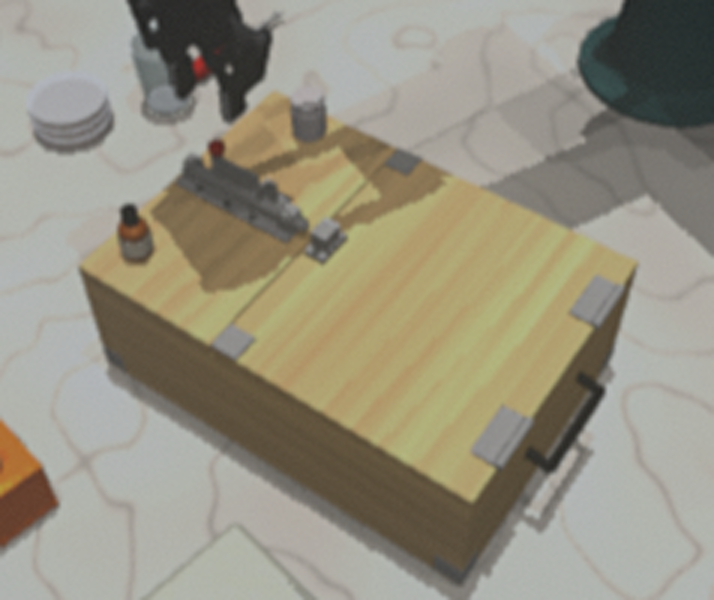

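Emit:
drive_tool(
  steps=[
    [[-1, -3.1, 10], 0],
    [[0, 0, 15], 0],
    [[0, 0, 15], 0],
    [[0, 0, 10], 0],
    [[0, 0, 5], 0],
    [[0, 0, 0], 0],
  ],
)

```text
time: 8.18
tool_pos: [0.599, -0.0986, 0.1948]
tcp_rot: [-3.128, -0.284, 0.005]
wrist_force: [1.1, 0.9, -0.0]
width: 0.551
```

```bash
python3 - <<'E'
from h import *
from workcell import bot
rep(bot,[0,-154,196])
a=bot.read_camera("wrist"); cv2.imwrite("pics/w4.png",a[:,:,::-1])
E
```

```text
t 8.18 chest-frame mm [  -2.9 -149.7  194.8] F chest [ 1.2  0.7 -0. ] w 0.551 tilt z [-0.003  0.001 -1.   ]
tool x yaw rel chest deg 0.08  q6 1.19
tool delta mm [ 2.9  4.3 -1.2]
```

View pics/w4.png

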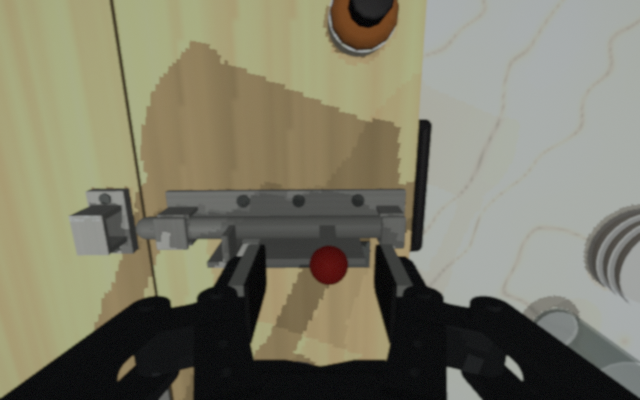

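Emit:
drive_tool(
  steps=[
    [[2.5, 4, 0], 0],
    [[0, 0, 0], 0],
    [[0, 0, 0], 0],
  ],
  jaw=0.3,
)

```text
time: 8.48
tool_pos: [0.6048, -0.1035, 0.1979]
tcp_rot: [3.128, 0.282, 0.003]
wrist_force: [0.1, -0.1, -0.2]
width: 0.301
```

```bash
python3 - <<'E'
from h import *
from workcell import bot
rep(bot,[0,-154,196])
a=bot.read_camera("wrist"); cv2.imwrite("pics/w5.png",a[:,:,::-1])
a=bot.read_camera("scene")[140:240,222:340,::-1]; cv2.imwrite("pics/s5.png",cv2.resize(a,None,fx=6,fy=6,interpolation=cv2.INTER_CUBIC))
E
```

```text
t 8.48 chest-frame mm [   1.9 -155.5  197.9] F chest [ 0.1 -0.1 -0.2] w 0.301 tilt z [ 0.002 -0.    -1.   ]
tool x yaw rel chest deg 0.01  q6 1.18
tool delta mm [-1.9 -1.5  1.9]
```

View pics/w5.png

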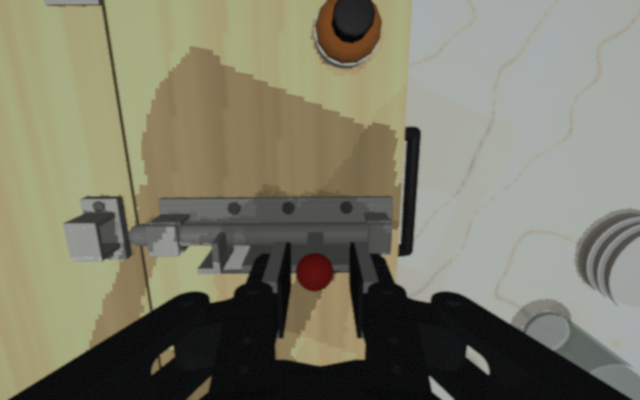

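View pics/s5.png

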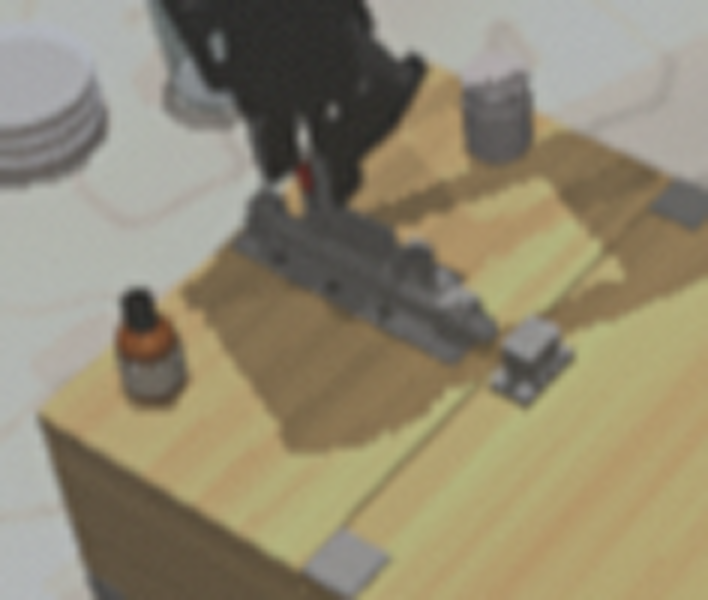

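Emit:
drive_tool(
  steps=[
    [[0, 0, 0], 0],
  ],
)

```text
time: 8.67
tool_pos: [0.6041, -0.1033, 0.1972]
tcp_rot: [3.129, 0.282, 0.001]
wrist_force: [0.4, -0.5, 0.3]
width: 0.295
```

```bash
python3 - <<'E'
from h import *
from workcell import bot
rep(bot,[0,-153.5,196])
E
```

```text
t 8.67 chest-frame mm [   1.3 -155.2  197.2] F chest [ 0.3 -0.5  0.3] w 0.295 tilt z [ 0.001 -0.    -1.   ]
tool x yaw rel chest deg 0.02  q6 1.18
tool delta mm [-1.3 -1.7  1.2]
```

Emit:
drive_tool(
  steps=[
    [[-1, -2, 1], 0],
    [[0, 0, 0], 0],
  ],
)

```text
time: 8.83
tool_pos: [0.6022, -0.1011, 0.1956]
tcp_rot: [-3.129, -0.283, 0.001]
wrist_force: [0.9, -0.1, 0.1]
width: 0.299
```

Emit:
drive_tool(
  steps=[
    [[0, 0, 0], 0],
    [[0, 0, 0], 0],
    [[0, 0, 0], 0],
  ],
  jaw=0,
  force=20,
)

```text
time: 9.08
tool_pos: [0.6023, -0.1015, 0.1957]
tcp_rot: [3.129, 0.283, -0.001]
wrist_force: [0.2, -0.7, 0.5]
width: 0.162
```

```bash
python3 - <<'E'
from h import *
from workcell import bot
rep(bot,[0,-154,196])
E
```

```text
t 9.08 chest-frame mm [-1.000e-01 -1.531e+02  1.957e+02] F chest [ 0.1 -0.7  0.5] w 0.162 tilt z [-0. -0. -1.]
tool x yaw rel chest deg 0.03  q6 1.18
tool delta mm [ 0.1  0.9 -0.3]
```

Emit:
drive_tool(
  steps=[
    [[0, 0, 0], 0],
    [[0, 0, 0], 0],
  ],
)

```text
time: 9.25
tool_pos: [0.6024, -0.1014, 0.1958]
tcp_rot: [3.129, 0.283, -0.001]
wrist_force: [-0.7, -1.8, 0.6]
width: 0.164
```

```bash
python3 - <<'E'
from h import *
from workcell import bot
rep(bot,[0,-154,196])
a=bot.read_camera("scene")[140:240,222:340,::-1]; cv2.imwrite("pics/s6.png",cv2.resize(a,None,fx=6,fy=6,interpolation=cv2.INTER_CUBIC))
a=bot.read_camera("wrist"); cv2.imwrite("pics/w6.png",a[:,:,::-1])
E
```

```text
t 9.25 chest-frame mm [-1.000e-01 -1.531e+02  1.958e+02] F chest [-1.  -1.7  0.6] w 0.164 tilt z [-0. -0. -1.]
tool x yaw rel chest deg 0.03  q6 1.18
tool delta mm [ 0.1  0.9 -0.2]
```

View pics/s6.png

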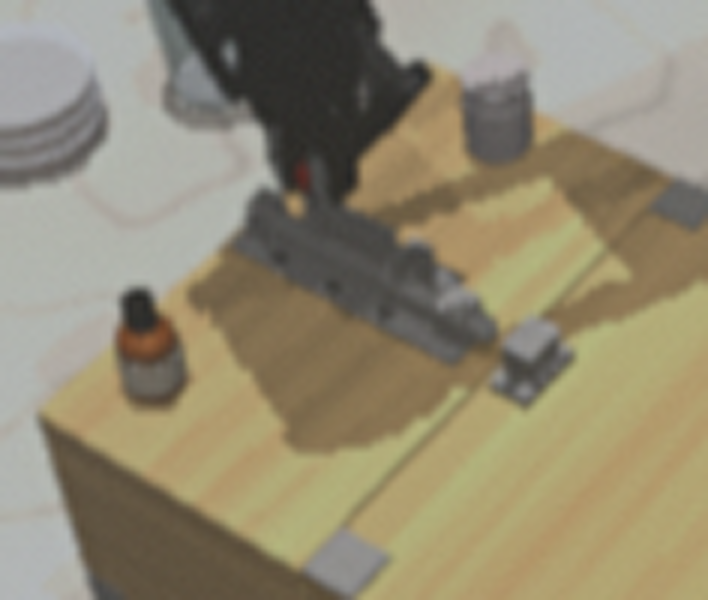

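View pics/w6.png

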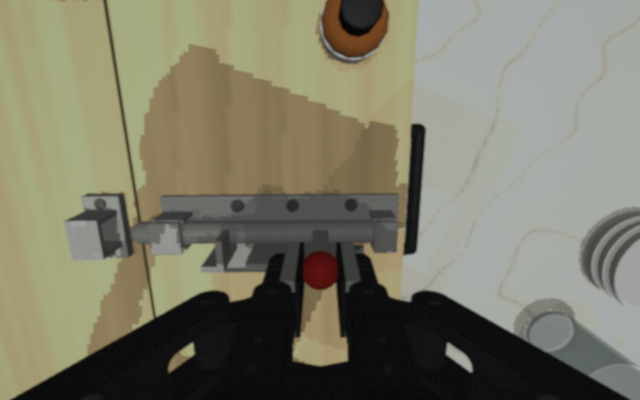

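Emit:
drive_tool(
  steps=[
    [[0, -1, 0], 0],
    [[0, -2, 0], 0],
    [[0, -2.5, 0], 0],
    [[0, -2.5, 0], 0],
    [[0, -2.5, 0], 0],
    [[0, -2.5, 0], 0],
    [[0, -2, 0], 0],
    [[0, -1, 0], 0],
  ],
)

```text
time: 10.02
tool_pos: [0.5996, -0.0867, 0.1958]
tcp_rot: [3.127, 0.283, -0.0]
wrist_force: [0.1, -6.0, 0.4]
width: 0.165
```

```bash
python3 - <<'E'
from h import *
from workcell import bot
rep(bot,[0,-154,196])
E
```

```text
t 10.02 chest-frame mm [  -0.2 -138.1  195.8] F chest [-1.  -5.9  0.4] w 0.165 tilt z [ 0.    -0.002 -1.   ]
tool x yaw rel chest deg 0.03  q6 1.21
tool delta mm [ 0.2 15.9 -0.2]
```

Emit:
drive_tool(
  steps=[
    [[0, -1.5, 0], 0],
    [[0, -2, 0], 0],
    [[0, -2, 0], 0],
    [[0, -2, 0], 0],
    [[0, -1.5, 0], 0],
    [[0, -1, 0], 0],
  ],
)

```text
time: 10.52
tool_pos: [0.5977, -0.0769, 0.1957]
tcp_rot: [3.127, 0.282, -0.001]
wrist_force: [-0.4, -4.5, -1.5]
width: 0.164
```

Emit:
drive_tool(
  steps=[
    [[0, -0.8, 0], 0],
    [[0, -0.8, 0], 0],
    [[0, -0.8, 0], 0],
    [[0, -0.8, 0], 0],
  ],
)

```text
time: 10.85
tool_pos: [0.5972, -0.0739, 0.1958]
tcp_rot: [3.127, 0.282, -0.0]
wrist_force: [-1.2, -5.4, -1.0]
width: 0.165
```

Emit:
drive_tool(
  steps=[
    [[0, -0.8, 0], 0],
    [[0, -0.8, 0], 0],
    [[0, -0.8, 0], 0],
  ],
)

```text
time: 11.1
tool_pos: [0.5968, -0.0715, 0.1957]
tcp_rot: [3.127, 0.282, -0.0]
wrist_force: [-0.7, -3.8, -0.5]
width: 0.162
```

Emit:
drive_tool(
  steps=[
    [[0, -0.8, 0], 0],
    [[0, -0.8, 0], 0],
    [[0, -0.8, 0], 0],
  ],
)

```text
time: 11.35
tool_pos: [0.5963, -0.0691, 0.1957]
tcp_rot: [3.127, 0.282, -0.001]
wrist_force: [-1.1, -6.1, -0.1]
width: 0.167
```

Emit:
drive_tool(
  steps=[
    [[0, -0.8, 0], 0],
    [[0, -0.8, 0], 0],
    [[0, -0.8, 0], 0],
  ],
)

```text
time: 11.6
tool_pos: [0.5959, -0.0668, 0.1958]
tcp_rot: [3.127, 0.282, -0.0]
wrist_force: [-0.7, -5.1, 0.0]
width: 0.163
```

Emit:
drive_tool(
  steps=[
    [[0, -0.8, 0], 0],
    [[0, -0.8, 0], 0],
    [[0, -0.8, 0], 0],
  ],
)

```text
time: 11.85
tool_pos: [0.5955, -0.0644, 0.1957]
tcp_rot: [3.127, 0.282, -0.001]
wrist_force: [-1.1, -5.3, 0.2]
width: 0.164
```

Emit:
drive_tool(
  steps=[
    [[0, -0.8, 0], 0],
    [[0, -0.8, 0], 0],
    [[0, -0.8, 0], 0],
  ],
)

```text
time: 12.1
tool_pos: [0.595, -0.062, 0.1957]
tcp_rot: [3.127, 0.282, -0.001]
wrist_force: [-0.9, -5.5, -0.9]
width: 0.163
```

Emit:
drive_tool(
  steps=[
    [[0, -0.8, 0], 0],
    [[0, -0.8, 0], 0],
    [[0, -0.8, 0], 0],
  ],
)

```text
time: 12.35
tool_pos: [0.5946, -0.0598, 0.1957]
tcp_rot: [3.126, 0.282, -0.001]
wrist_force: [-0.3, -7.9, -0.2]
width: 0.161
```

```bash
python3 - <<'E'
from h import *
from workcell import bot
rep(bot,[0,-154,196])
a=bot.read_camera("wrist"); cv2.imwrite("pics/w7.png",a[:,:,::-1])
E
```

```text
t 12.35 chest-frame mm [  -0.3 -110.7  195.7] F chest [-1.7 -7.7 -0.2] w 0.161 tilt z [-0.    -0.003 -1.   ]
tool x yaw rel chest deg 0.03  q6 1.25
tool delta mm [ 0.3 43.3 -0.2]
```

View pics/w7.png

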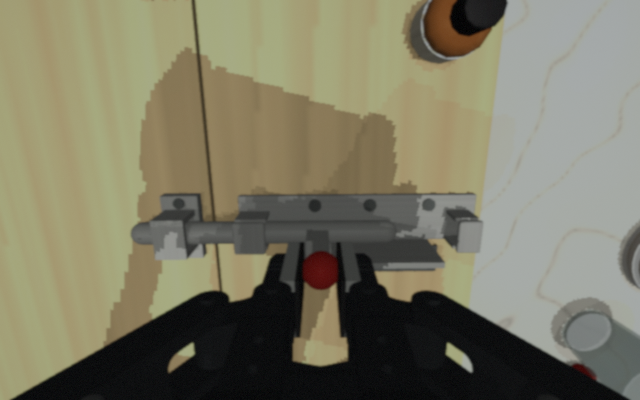

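Emit:
drive_tool(
  steps=[
    [[0, -0.5, 0], 0],
    [[0, -0.5, 0], 0],
  ],
)

```text
time: 12.57
tool_pos: [0.5946, -0.0598, 0.1958]
tcp_rot: [3.125, 0.283, -0.0]
wrist_force: [0.2, -10.0, -1.4]
width: 0.16
```

```bash
python3 - <<'E'
from h import *
from workcell import bot
rep(bot)
E
```

```text
t 12.57 chest-frame mm [  -0.3 -110.7  195.8] F chest [-1.6 -9.8 -1.4] w 0.160 tilt z [ 0.    -0.004 -1.   ]
tool x yaw rel chest deg 0.04  q6 1.25
```

Emit:
drive_tool(
  steps=[
    [[0, 0.8, 0], 0],
    [[0, 0.7, 0], 0],
    [[0, 0, 0], 0],
  ],
)

```text
time: 12.82
tool_pos: [0.5947, -0.0599, 0.1958]
tcp_rot: [3.127, 0.282, -0.001]
wrist_force: [-0.4, -5.3, -1.0]
width: 0.161
```

```bash
python3 - <<'E'
from h import *
from workcell import bot
rep(bot)
E
```

```text
t 12.82 chest-frame mm [  -0.2 -110.8  195.8] F chest [-1.4 -5.1 -1. ] w 0.161 tilt z [-0.    -0.001 -1.   ]
tool x yaw rel chest deg 0.02  q6 1.25
```

Emit:
drive_tool(
  steps=[
    [[0, 0.8, 0], 0],
    [[0, 0.8, 0], 0],
    [[0, 0, 0], 0],
  ],
)

```text
time: 13.07
tool_pos: [0.5949, -0.06, 0.1957]
tcp_rot: [-3.128, -0.282, 0.001]
wrist_force: [-1.1, -1.8, 0.2]
width: 0.164
```

```bash
python3 - <<'E'
from h import *
from workcell import bot
rep(bot)
E
```

```text
t 13.07 chest-frame mm [-1.000e-01 -1.109e+02  1.957e+02] F chest [-1.4 -1.5  0.2] w 0.164 tilt z [-0.     0.001 -1.   ]
tool x yaw rel chest deg 0.02  q6 1.25
```

Emit:
drive_tool(
  steps=[
    [[-2.1, 0, 0.05], 0],
    [[-2.1, 0, 0.15], 0],
    [[-2.1, 0, 0.25], 0],
    [[-2.1, 0, 0.35], 0],
    [[-2, 0, 0.5], 0],
    [[-2, 0, 0.55], 0],
  ],
)

```text
time: 13.57
tool_pos: [0.5832, -0.0623, 0.1944]
tcp_rot: [-3.128, -0.283, -0.002]
wrist_force: [1.8, 1.4, 1.5]
width: 0.167
```

```bash
python3 - <<'E'
from h import *
from workcell import bot
rep(bot)
E
```

```text
t 13.57 chest-frame mm [ -12.  -111.1  194.4] F chest [2.1 1.1 1.5] w 0.167 tilt z [ 0.001  0.001 -1.   ]
tool x yaw rel chest deg 0.04  q6 1.24
```

Emit:
drive_tool(
  steps=[
    [[-2, 0, 0.7], 0],
    [[-2, 0, 0.75], 0],
    [[-1.9, 0, 0.9], 0],
    [[-1.9, 0, 0.95], 0],
  ],
)

```text
time: 13.9
tool_pos: [0.5753, -0.0639, 0.1916]
tcp_rot: [-3.128, -0.282, -0.002]
wrist_force: [0.1, 3.0, 6.3]
width: 0.166
```

Emit:
drive_tool(
  steps=[
    [[-1.8, 0, 1.1], 0],
    [[-1.8, 0, 1.1], 0],
    [[-1.7, 0, 1.2], 0],
    [[-1.7, 0, 1.3], 0],
  ],
)

```text
time: 14.23
tool_pos: [0.5681, -0.0652, 0.1873]
tcp_rot: [-3.129, -0.283, -0.001]
wrist_force: [-2.4, 2.3, 7.8]
width: 0.16
```

```bash
python3 - <<'E'
from h import *
from workcell import bot
rep(bot)
E
```

```text
t 14.23 chest-frame mm [ -27.3 -111.3  187.3] F chest [-2.   2.6  7.8] w 0.160 tilt z [ 0.  0. -1.]
tool x yaw rel chest deg 0.02  q6 1.23
```

```bash
python3 - <<'E'
from h import *
from workcell import bot
rep(bot)
a=bot.read_camera("scene")[140:240,232:350,::-1]; cv2.imwrite("pics/s8.png",cv2.resize(a,None,fx=6,fy=6,interpolation=cv2.INTER_CUBIC))
a=bot.read_camera("wrist")[180:340,200:440]; cv2.imwrite("pics/w8.png",cv2.resize(a[:,:,::-1],None,fx=3,fy=3,interpolation=cv2.INTER_CUBIC))
rep(bot)
E
```

```text
t 14.23 chest-frame mm [ -27.3 -111.3  187.3] F chest [-2.   2.6  7.8] w 0.160 tilt z [ 0.  0. -1.]
tool x yaw rel chest deg 0.02  q6 1.23
t 14.33 chest-frame mm [ -27.9 -111.3  186.9] F chest [-2.   3.4  7.1] w 0.161 tilt z [-0.001  0.    -1.   ]
tool x yaw rel chest deg 0.03  q6 1.23
```

View pics/s8.png

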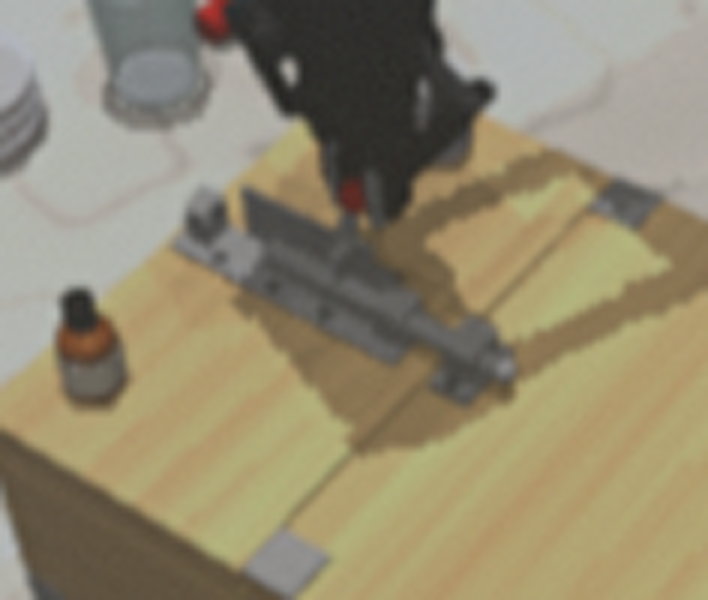

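View pics/w8.png

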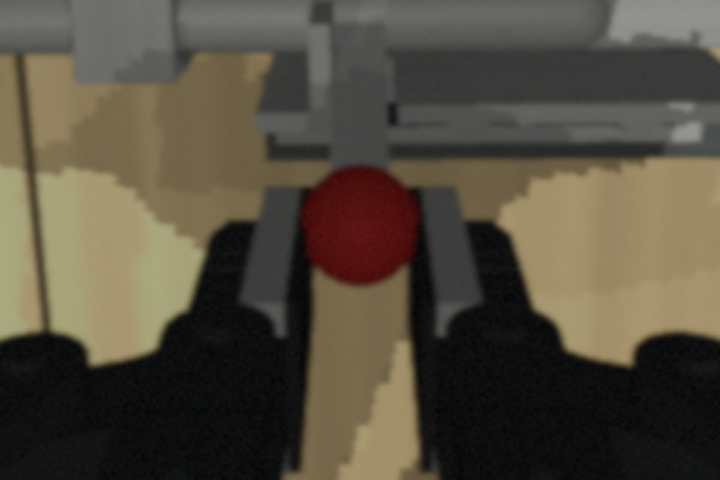

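```bash
python3 - <<'E'
from h import *
from workcell import bot
ci=bot.camera_info("wrist");p=np.load("pose.npy")
for th in np.arange(.6,.95,.05):
    k=T(p,[[-.042*np.sin(th),-.1110,.164+.042*np.cos(th)]]); print("%.2f"%th,proj(k,ci).round(1), "knob x,z",np.round([-42*np.sin(th),164+42*np.cos(th)],1))
rep(bot)
E
```

```text
0.60 [[319.5 264.8]] knob x,z [-23.7 198.7]
0.65 [[319.5 267.2]] knob x,z [-25.4 197.4]
0.70 [[319.5 269.3]] knob x,z [-27.1 196.1]
0.75 [[319.5 271.2]] knob x,z [-28.6 194.7]
0.80 [[319.5 272.7]] knob x,z [-30.1 193.3]
0.85 [[319.5 274. ]] knob x,z [-31.6 191.7]
0.90 [[319.5 275. ]] knob x,z [-32.9 190.1]
t 14.33 chest-frame mm [ -27.9 -111.3  186.9] F chest [-2.   3.4  7.1] w 0.161 tilt z [-0.001  0.    -1.   ]
tool x yaw rel chest deg 0.03  q6 1.23
```

```bash
python3 - <<'E'
from h import *
from workcell import bot
ci=bot.camera_info("wrist");cs=bot.camera_info("scene");p=np.load("pose.npy")
for th in np.arange(.2,.8,.1):
    k=T(p,[[-.042*np.sin(th),-.1110,.164+.042*np.cos(th)]]); print("%.2f"%th,proj(k,ci).round(1),proj(k,cs).round(1))
a=bot.read_camera("wrist")[180:300,220:420]; cv2.imwrite("pics/w9.png",cv2.resize(a[:,:,::-1],None,fx=4,fy=4,interpolation=cv2.INTER_CUBIC))
a=bot.read_camera("scene")[150:210,250:340,::-1]; cv2.imwrite("pics/s9.png",cv2.resize(a,None,fx=8,fy=8,interpolation=cv2.INTER_CUBIC))
E
```

```text
0.20 [[319.4 235.5]] [[288.8 173.4]]
0.30 [[319.4 244.4]] [[289.8 172.8]]
0.40 [[319.5 252.3]] [[290.8 172.3]]
0.50 [[319.5 259.1]] [[291.7 172. ]]
0.60 [[319.5 264.8]] [[292.6 171.8]]
0.70 [[319.5 269.3]] [[293.4 171.8]]
0.80 [[319.5 272.7]] [[294.2 171.9]]
```

View pics/w9.png

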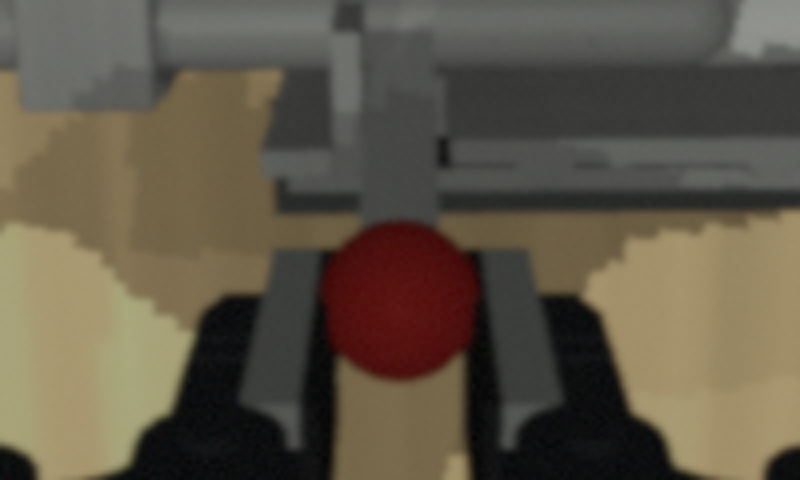

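View pics/s9.png

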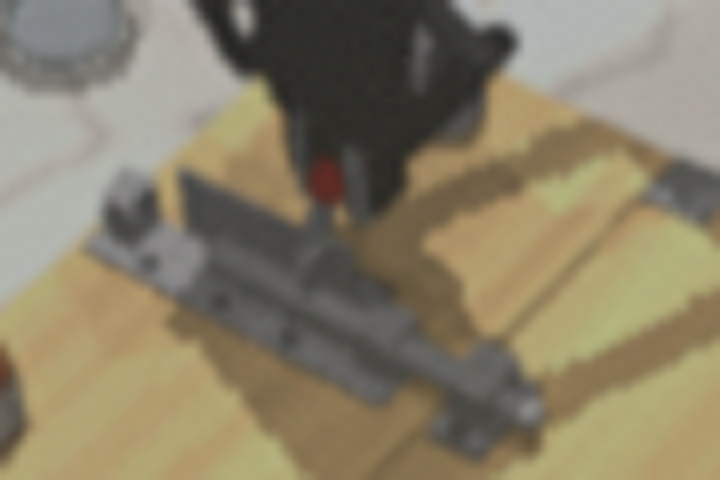

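Emit:
drive_tool(
  steps=[
    [[0, 0, 0], 0],
    [[0, 0, 0], 0],
    [[0, 0, 0], 0],
  ],
  jaw=0.4,
)

```text
time: 14.68
tool_pos: [0.5674, -0.0657, 0.1851]
tcp_rot: [3.129, 0.282, -0.003]
wrist_force: [0.0, -0.7, -0.4]
width: 0.402
```

```bash
python3 - <<'E'
from h import *
from workcell import bot
rep(bot)
ci=bot.camera_info("wrist");p=np.load("pose.npy")
a=bot.read_camera("wrist")[160:310,220:420]; cv2.imwrite("pics/w10.png",cv2.resize(a[:,:,::-1],None,fx=4,fy=4,interpolation=cv2.INTER_CUBIC))
for th in np.arange(.2,.8,.1):
    k=T(p,[[-.042*np.sin(th),-.1110,.164+.042*np.cos(th)]]); print("%.2f"%th,proj(k,ci).round(1))
a=bot.read_camera("scene")[150:210,250:340,::-1]; cv2.imwrite("pics/s10.png",cv2.resize(a,None,fx=8,fy=8,interpolation=cv2.INTER_CUBIC))
rep(bot)
E
```

```text
t 14.68 chest-frame mm [ -28.2 -111.7  185.1] F chest [-0.1 -0.7 -0.4] w 0.402 tilt z [-0.002 -0.    -1.   ]
tool x yaw rel chest deg 0.02  q6 1.23
0.20 [[318.4 236.7]]
0.30 [[318.5 245.7]]
0.40 [[318.5 253.7]]
0.50 [[318.5 260.5]]
0.60 [[318.6 266.2]]
0.70 [[318.6 270.8]]
0.80 [[318.6 274.2]]
t 14.78 chest-frame mm [ -27.8 -111.6  185.2] F chest [-0.6 -0.3 -0. ] w 0.399 tilt z [-0.002 -0.    -1.   ]
tool x yaw rel chest deg 0.02  q6 1.23
```

View pics/w10.png

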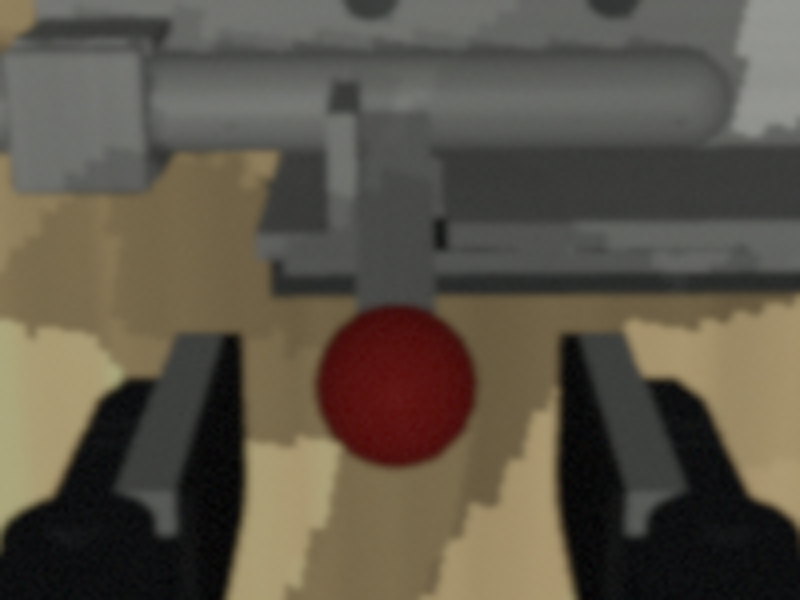

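View pics/s10.png

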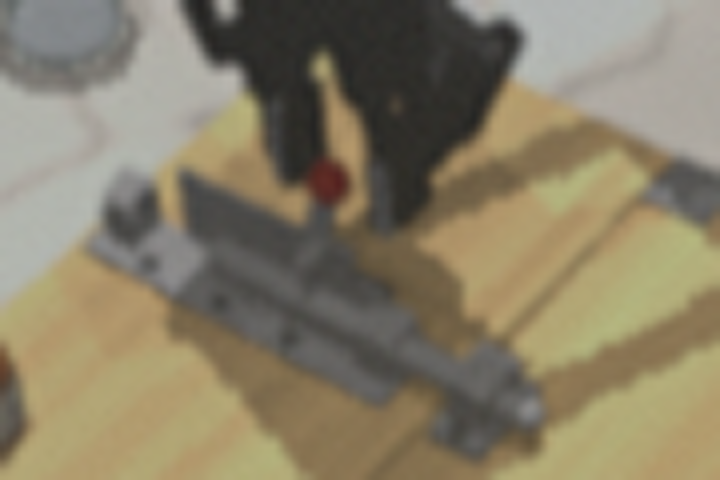

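Emit:
drive_tool(
  steps=[
    [[3, 0, -3.5], 0],
    [[4, 0, -3.5], 0],
    [[3, 0.2, 0], 0],
    [[0, 0, 0], 0],
    [[0, 0, 0], 0],
  ],
)

```text
time: 15.2
tool_pos: [0.5786, -0.0637, 0.1931]
tcp_rot: [3.129, 0.283, 0.0]
wrist_force: [-0.6, 0.6, -1.1]
width: 0.399
```

```bash
python3 - <<'E'
from h import *
from workcell import bot
rep(bot,[-17.7,-111.3,192])
E
```

```text
t 15.20 chest-frame mm [ -16.8 -111.7  193.1] F chest [-0.5  0.7 -1.1] w 0.399 tilt z [ 0. -0. -1.]
tool x yaw rel chest deg 0.04  q6 1.24
tool delta mm [-0.9 -0.4  1.1]
```

Emit:
drive_tool(
  steps=[
    [[-0.9, 0, 1], 0],
    [[0, 0, 0], 0],
    [[0, 0, 0], 0],
    [[0, 0, 0], 0],
  ],
  jaw=0,
  force=45,
)

```text
time: 15.53
tool_pos: [0.5769, -0.0636, 0.1917]
tcp_rot: [-3.128, -0.283, 0.001]
wrist_force: [-1.0, 1.8, 0.5]
width: 0.147
```

```bash
python3 - <<'E'
from h import *
from workcell import bot
rep(bot,[-17.7,-111.3,192])
E
```

```text
t 15.53 chest-frame mm [ -18.4 -111.3  191.7] F chest [-0.6  1.9  0.5] w 0.147 tilt z [-0.001  0.001 -1.   ]
tool x yaw rel chest deg 0.03  q6 1.24
tool delta mm [ 0.7  0.  -0.3]
```

Emit:
drive_tool(
  steps=[
    [[-1.9, 0.2, 0.9], 0],
    [[-1.8, 0, 1], 0],
    [[0, 0, 0], 0],
  ],
)

```text
time: 15.78
tool_pos: [0.5743, -0.0642, 0.1903]
tcp_rot: [-3.128, -0.282, -0.003]
wrist_force: [2.3, 4.1, 0.5]
width: 0.145
```

```bash
python3 - <<'E'
from h import *
from workcell import bot
rep(bot,[-17.7,-111.3,192])
print(bot.read_state()["torque"])
ci=bot.camera_info("wrist");p=np.load("pose.npy")
a=bot.read_camera("wrist")[160:310,220:420]; cv2.imwrite("pics/w11.png",cv2.resize(a[:,:,::-1],None,fx=4,fy=4,interpolation=cv2.INTER_CUBIC))
for th in np.arange(.3,.8,.1):
    k=T(p,[[-.042*np.sin(th),-.1110,.164+.042*np.cos(th)]]); print("%.2f"%th,proj(k,ci).round(1))
E
```

```text
t 15.78 chest-frame mm [ -21.1 -111.4  190.3] F chest [3.  3.6 0.5] w 0.145 tilt z [ 0.002  0.001 -1.   ]
tool x yaw rel chest deg 0.02  q6 1.23
tool delta mm [ 3.4 -0.1 -1.7]
[ 0.8338058  -0.47757728  0.00199346]
0.30 [[319.2 256.7]]
0.40 [[319.2 264.1]]
0.50 [[319.2 270.5]]
0.60 [[319.2 275.8]]
0.70 [[319.3 279.9]]
```

View pics/w11.png

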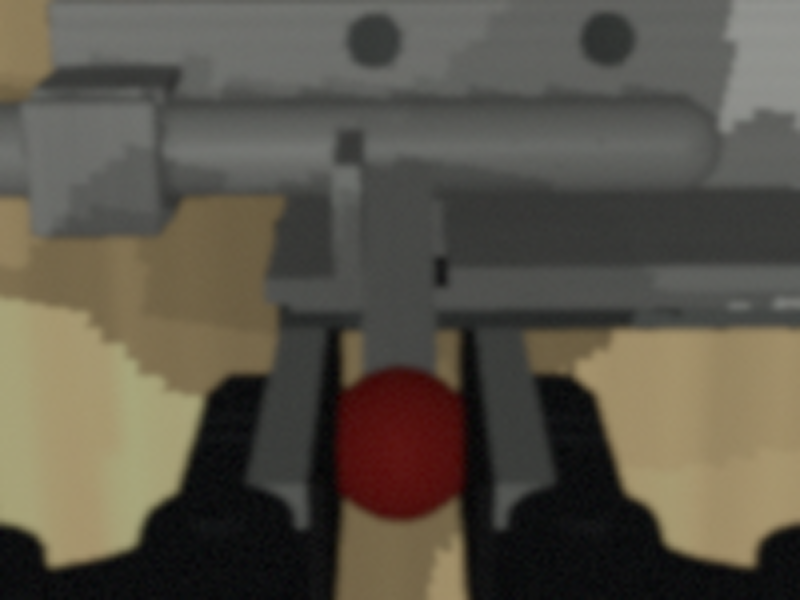

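Emit:
drive_tool(
  steps=[
    [[-1.8, -0.4, 1.1], 0],
    [[-1.7, 0, 1.2], 0],
    [[-1.7, 0, 1.2], 0],
  ],
)

```text
time: 16.08
tool_pos: [0.5702, -0.065, 0.1877]
tcp_rot: [-3.129, -0.283, -0.007]
wrist_force: [3.6, 5.1, 2.3]
width: 0.148
```

```bash
cat > k.py <<'E'
from h import *
from workcell import bot
import sys
rep(bot)
ci=bot.camera_info("wrist");p=np.load("pose.npy")
a=bot.read_camera("wrist"); hsv=cv2.cvtColor(a,cv2.COLOR_RGB2HSV)
m=((a[:,:,0].astype(int)>2.5*a[:,:,1])&(a[:,:,0]>50)).astype(np.uint8); m[:, :270]=0; m[:,370:]=0
(x,y),r=cv2.minEnclosingCircle(np.argwhere(m)[:,::-1].astype(np.float32)); print("ball px",x,y,r)
ths=np.arange(0,1.6,.01); k=T(p,np.c_[-.042*np.sin(ths),0*ths-.111,.164+.042*np.cos(ths)]); 
u=proj(k,ci); err=abs(u[:,1]-y); rr=ci["fx"]*.008/((k-ci["position"])@R.from_rotvec(ci["attitude"]).as_matrix())[:,2]
for i in np.where((err<1.2))[0][::3]: print("th %.2f u %.1f r %.1f"%(ths[i],u[i,0],rr[i]))
c=a[160:310,220:420]; cv2.imwrite(sys.argv[1],cv2.resize(c[:,:,::-1],None,fx=4,fy=4,interpolation=cv2.INTER_CUBIC))
E
python3 k.py pics/w12.png
```

```text
t 16.08 chest-frame mm [ -25.2 -111.4  187.7] F chest [4.5 4.3 2.3] w 0.148 tilt z [ 0.004  0.    -1.   ]
tool x yaw rel chest deg 0.04  q6 1.23
ball px 319.91033935546875 269.6004333496094 18.768898010253906
th 0.58 u 319.1 r 19.6
th 0.61 u 319.1 r 19.5
th 1.58 u 319.3 r 15.4
```

Emit:
drive_tool(
  steps=[
    [[0, -0.6, 0], 0],
    [[0, -0.5, 0], 0],
    [[0, 0, 0], 0],
  ],
)

```text
time: 16.38
tool_pos: [0.5673, -0.0653, 0.1867]
tcp_rot: [3.127, 0.283, -0.004]
wrist_force: [-4.2, -1.8, 4.8]
width: 0.151
```

```bash
python3 k.py pics/w13.png
```

```text
t 16.38 chest-frame mm [ -28.2 -111.2  186.7] F chest [-4.5 -1.   4.8] w 0.151 tilt z [-0.002 -0.002 -1.   ]
tool x yaw rel chest deg 0.04  q6 1.23
ball px 320.0 263.48333740234375 18.911300659179688
th 0.57 u 319.7 r 19.9
th 0.60 u 319.7 r 19.7
```

View pics/w13.png

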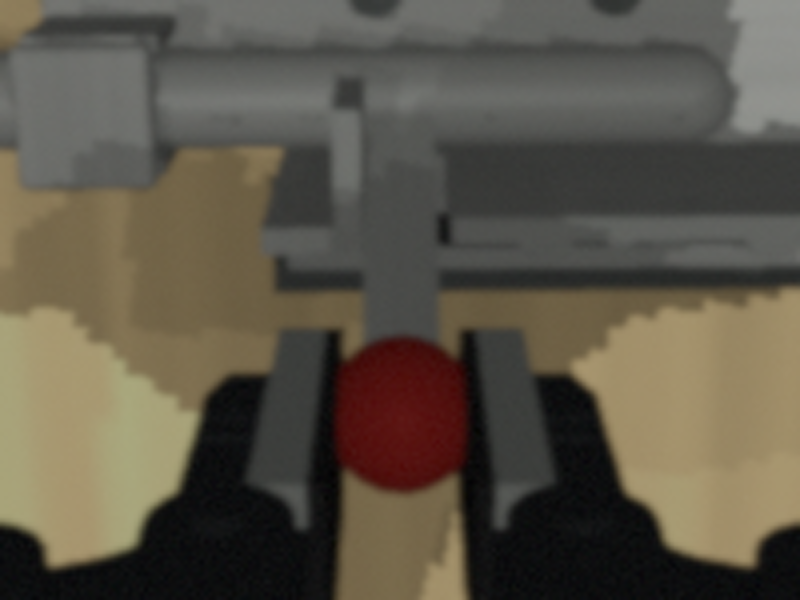

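Emit:
drive_tool(
  steps=[
    [[0, 0, 0], 0],
  ],
)

```text
time: 16.52
tool_pos: [0.5672, -0.0653, 0.1867]
tcp_rot: [3.127, 0.283, -0.004]
wrist_force: [-3.9, -1.9, 5.6]
width: 0.147
```

```bash
python3 k.py pics/w14.png; python3 -c "
from h import *
from workcell import bot
rep(bot); s=bot.read_state(); print(s['joint_vel'].round(3), s['torque'])"
```

```text
t 16.52 chest-frame mm [ -28.2 -111.3  186.7] F chest [-4.2 -1.2  5.6] w 0.147 tilt z [-0.002 -0.002 -1.   ]
tool x yaw rel chest deg 0.03  q6 1.23
ball px 320.0 263.48333740234375 18.911300659179688
th 0.57 u 319.6 r 19.9
th 0.60 u 319.6 r 19.7
t 16.57 chest-frame mm [ -28.2 -111.2  186.7] F chest [-4.9 -1.   5.7] w 0.144 tilt z [-0.002 -0.002 -1.   ]
tool x yaw rel chest deg 0.03  q6 1.23
[-0.001  0.002  0.001 -0.003  0.001  0.001] [-0.09447172  0.72001527  0.08925458]
```

Emit:
drive_tool(
  steps=[
    [[0, 0, 0], 0],
  ],
)

```text
time: 16.65
tool_pos: [0.5672, -0.0653, 0.1867]
tcp_rot: [3.127, 0.283, -0.004]
wrist_force: [-4.0, 0.1, 5.9]
width: 0.146
```

Emit:
drive_tool(
  steps=[
    [[0, 0, 0], 0],
    [[0, 0, 0], 0],
    [[0, 0, -5], 0],
    [[0, 0, -12], 0],
    [[0, 0, -12], 0],
    [[0, 0, -5], 0],
  ],
  jaw=0.4,
  force=20,
)

```text
time: 17.15
tool_pos: [0.5698, -0.0645, 0.2236]
tcp_rot: [3.128, 0.283, 0.006]
wrist_force: [0.1, 0.5, 0.4]
width: 0.401
```

Emit:
drive_tool(
  steps=[
    [[0, 0, 0], 0],
    [[0, 0, 0], 0],
    [[0, 0, 0], 0],
    [[0, 0, 0], 0],
  ],
  jaw=0,
)

```text
time: 17.48
tool_pos: [0.5679, -0.0642, 0.2199]
tcp_rot: [-3.129, -0.283, 0.002]
wrist_force: [-0.7, 0.0, 0.7]
width: -0.003
```

```bash
python3 k.py pics/w15.png; python3 -c "
from h import *
from workcell import bot
a=bot.read_camera('scene')[150:210,250:340,::-1]; cv2.imwrite('pics/s15.png',cv2.resize(a,None,fx=8,fy=8,interpolation=cv2.INTER_CUBIC))
rep(bot,[-26,-111.3,213])"
```

```text
t 17.48 chest-frame mm [ -27.3 -110.2  219.9] F chest [-0.7  0.2  0.7] w -0.003 tilt z [-0.001  0.    -1.   ]
tool x yaw rel chest deg 0.03  q6 1.23
ball px 322.122802734375 234.0614013671875 14.425395965576172
th 0.55 u 321.7 r 16.3
th 0.58 u 321.7 r 16.2
t 17.58 chest-frame mm [ -27.4 -110.3  219.8] F chest [ 0.6  0.3 -0.1] w -0.002 tilt z [-0.001  0.    -1.   ]
tool x yaw rel chest deg 0.03  q6 1.23
tool delta mm [1.4 1.  6.8]
```

View pics/w15.png

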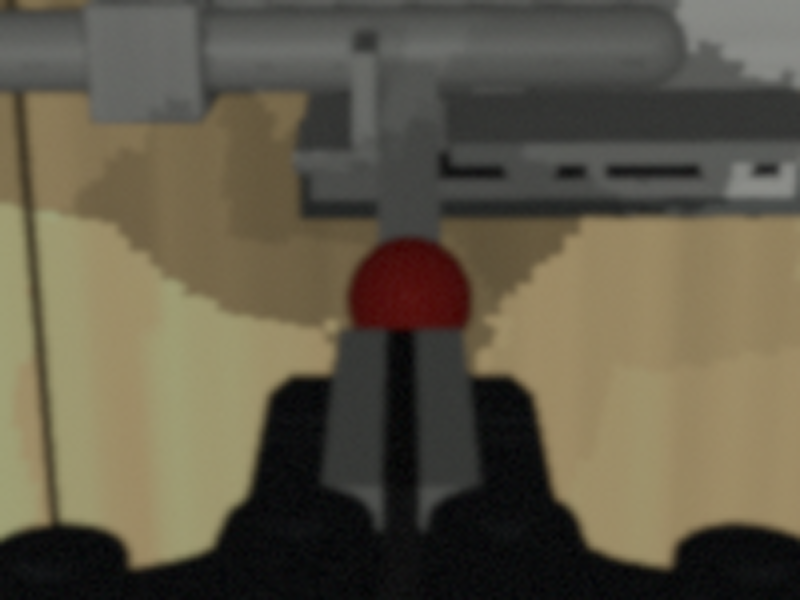

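View pics/s15.png

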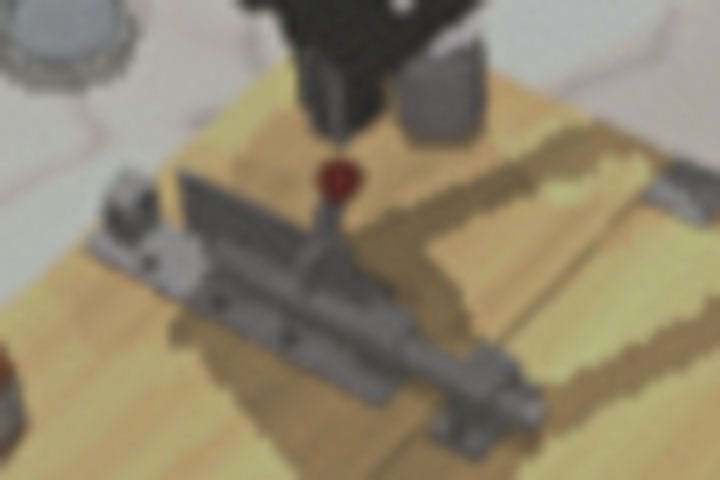

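Emit:
drive_tool(
  steps=[
    [[1, 1, 4], 0],
    [[0, 0, 3], 0],
    [[0, 0, 2], 0],
    [[0, 0, 1], 0],
    [[0, 0, 0], 0],
  ],
)

```text
time: 18.0
tool_pos: [0.5691, -0.065, 0.2098]
tcp_rot: [-3.129, -0.283, 0.002]
wrist_force: [-0.5, 0.1, 0.3]
width: 0.002
```

```bash
python3 -c "
from h import *
from workcell import bot
rep(bot,[-26,-111.3,207])"
```

```text
t 18.00 chest-frame mm [ -26.3 -111.3  209.8] F chest [-0.5  0.2  0.3] w 0.002 tilt z [-0.001  0.    -1.   ]
tool x yaw rel chest deg 0.02  q6 1.23
tool delta mm [0.3 0.  2.8]
```

Emit:
drive_tool(
  steps=[
    [[0, 0, 1.2], 0],
    [[0, 0, 1.2], 0],
    [[-0.5, 0, 1], 0],
    [[-0.5, 0, 1], 0],
  ],
)

```text
time: 18.33
tool_pos: [0.5685, -0.0652, 0.2061]
tcp_rot: [3.129, 0.283, 0.0]
wrist_force: [0.4, -0.2, -0.2]
width: -0.0
```

Emit:
drive_tool(
  steps=[
    [[-1, 0, 1], 0],
    [[-1, 0, 1], 0],
    [[-1, 0, 1], 0],
  ],
)

```text
time: 18.58
tool_pos: [0.5658, -0.0658, 0.2038]
tcp_rot: [3.129, 0.283, 0.002]
wrist_force: [-0.6, -0.3, 3.7]
width: 0.001
```

```bash
python3 k.py pics/w16.png
```

```text
t 18.58 chest-frame mm [ -29.7 -111.5  203.8] F chest [-0.6 -0.2  3.7] w 0.001 tilt z [ 0.001 -0.    -1.   ]
tool x yaw rel chest deg 0.03  q6 1.23
ball px 319.5 240.0 14.500100135803223
th 0.51 u 319.1 r 18.1
th 0.54 u 319.1 r 18.0
```

View pics/w16.png

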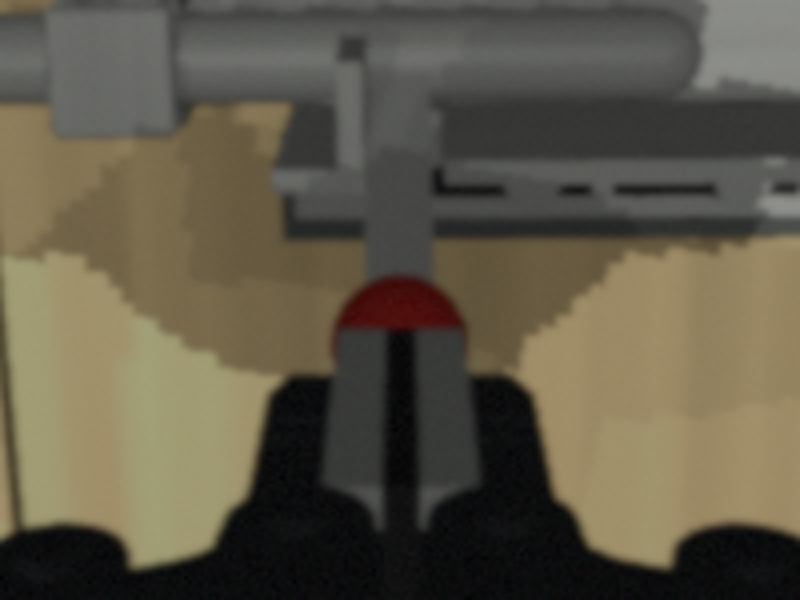

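Emit:
drive_tool(
  steps=[
    [[-1.2, 0, 1.5], 0],
    [[-1.1, 0, 1.5], 0],
    [[-1, 0, 1.5], 0],
    [[-1, 0, 1.5], 0],
  ],
)

```text
time: 18.97
tool_pos: [0.5599, -0.0669, 0.1984]
tcp_rot: [3.128, 0.283, -0.004]
wrist_force: [-7.9, -1.6, 11.9]
width: 0.001
```

```bash
python3 -c "
from h import *
from workcell import bot
rep(bot)"
```

```text
t 18.97 chest-frame mm [ -35.7 -111.5  198.4] F chest [-8.1 -0.1 11.9] w 0.001 tilt z [-0.003 -0.001 -1.   ]
tool x yaw rel chest deg 0.04  q6 1.23
```

```bash
python3 k.py pics/w17.png; python3 -c "
from h import *
from workcell import bot
a=bot.read_camera('scene')[150:210,250:340,::-1]; cv2.imwrite('pics/s17.png',cv2.resize(a,None,fx=8,fy=8,interpolation=cv2.INTER_CUBIC))
p=np.load('pose.npy')
for th in np.arange(.5,1.5,.1): print(th.round(1),proj(T(p,[[-.042*np.sin(th),-.1110,.164+.042*np.cos(th)]]),bot.camera_info('scene')).round(1),proj(T(p,[[-.042*np.sin(th),-.1110,.164+.042*np.cos(th)]]),bot.camera_info('wrist')).round(1))
rep(bot)"
```

```text
t 18.97 chest-frame mm [ -35.7 -111.5  198.4] F chest [-8.1 -0.1 11.9] w 0.001 tilt z [-0.003 -0.001 -1.   ]
tool x yaw rel chest deg 0.04  q6 1.23
ball px 319.5 239.5 14.57748031616211
th 0.65 u 318.9 r 18.3
th 0.68 u 319.0 r 18.2
0.5 [[291.7 172. ]] [[318.8 231.4]]
0.6 [[292.6 171.8]] [[318.8 237.3]]
0.7 [[293.4 171.8]] [[318.8 242.2]]
0.8 [[294.2 171.9]] [[318.9 246. ]]
0.9 [[294.9 172.1]] [[318.9 248.8]]
1.0 [[295.6 172.5]] [[318.9 250.6]]
1.1 [[296.1 173. ]] [[318.9 251.4]]
1.2 [[296.6 173.7]] [[319.  251.3]]
1.3 [[297.  174.4]] [[319.  250.4]]
1.4 [[297.2 175.3]] [[319.  248.8]]
t 19.07 chest-frame mm [ -35.4 -111.6  197.8] F chest [-3.   0.3  5.2] w 0.001 tilt z [-0.002 -0.001 -1.   ]
tool x yaw rel chest deg 0.03  q6 1.23
```

View pics/w17.png

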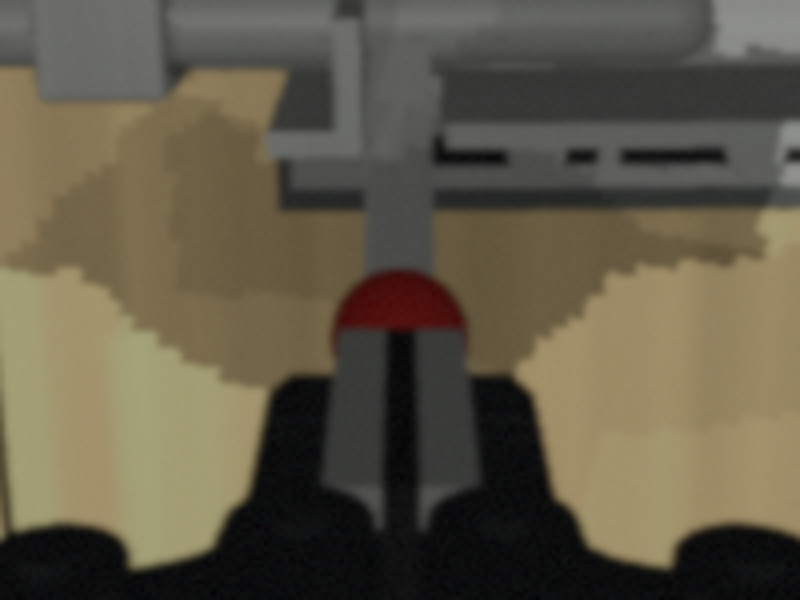

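View pics/s17.png

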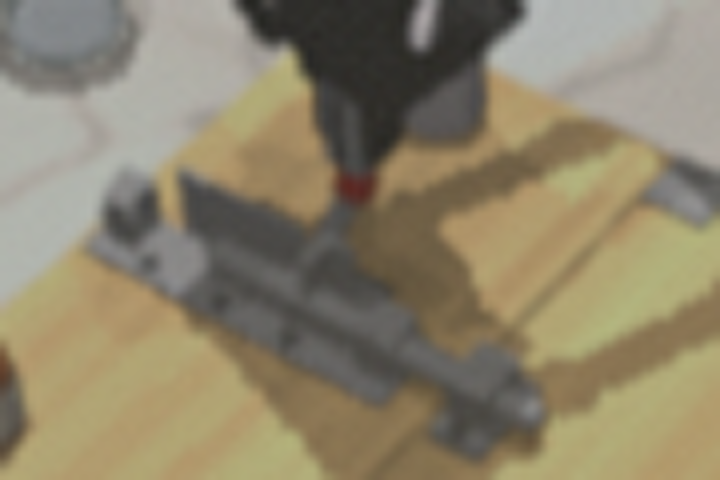

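Emit:
drive_tool(
  steps=[
    [[0, 0, -4], 0],
    [[2, 0, -4], 0],
    [[4, 0, 0], 0],
    [[4, 0, 0], 0],
    [[0, 0, 0], 0],
    [[0, 0, 0], 0],
  ],
)

```text
time: 19.57
tool_pos: [0.5714, -0.0646, 0.2047]
tcp_rot: [-3.129, -0.283, 0.001]
wrist_force: [0.2, 0.8, -0.1]
width: 0.0
```

```bash
python3 k.py pics/w18.png; python3 -c "
from h import *
from workcell import bot
rep(bot,[-27,-111.3,202])"
```

```text
t 19.57 chest-frame mm [ -24.  -111.3  204.7] F chest [ 0.3  0.7 -0.1] w 0.000 tilt z [-0.001  0.    -1.   ]
tool x yaw rel chest deg 0.04  q6 1.23
ball px 0.0 0.0 0.0
t 19.62 chest-frame mm [ -24.2 -111.3  204.7] F chest [-0.6 -0.4 -0.5] w -0.001 tilt z [-0.001  0.    -1.   ]
tool x yaw rel chest deg 0.04  q6 1.23
tool delta mm [-2.8  0.   2.7]
```

View pics/w18.png

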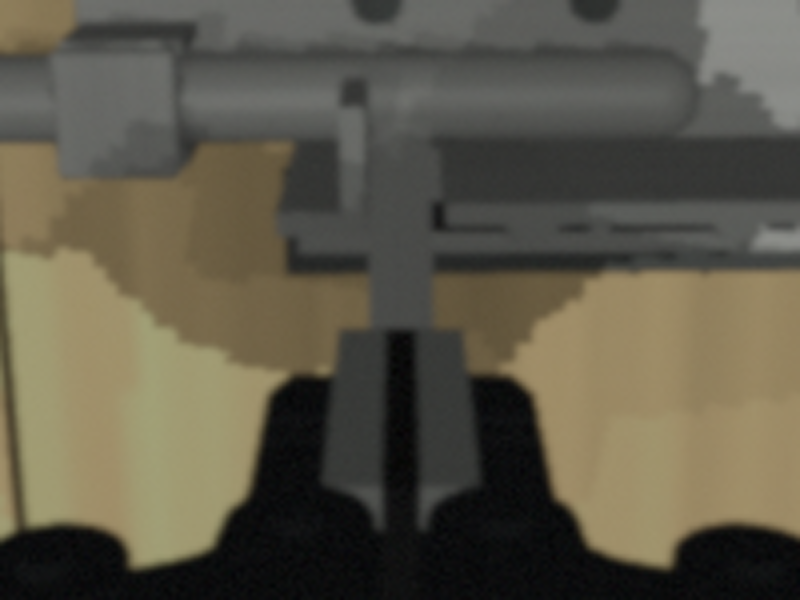

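Emit:
drive_tool(
  steps=[
    [[-0.5, 0, 1.5], 0],
    [[-0.5, 0, 1.5], 0],
    [[-1, 0, 1.2], 0],
    [[-1, 0, 1.2], 0],
  ],
)

```text
time: 19.95
tool_pos: [0.5679, -0.0653, 0.1994]
tcp_rot: [-3.129, -0.283, 0.001]
wrist_force: [-0.2, -0.0, -0.4]
width: 0.0
```

```bash
python3 -c "
from h import *
from workcell import bot
rep(bot)"
```

```text
t 19.95 chest-frame mm [ -27.6 -111.3  199.4] F chest [-0.2  0.  -0.4] w 0.000 tilt z [-0.  0. -1.]
tool x yaw rel chest deg 0.03  q6 1.23
```

Emit:
drive_tool(
  steps=[
    [[-1, 0, 1.3], 0],
    [[-1, 0, 1.3], 0],
    [[-1, 0, 1.3], 0],
  ],
)

```text
time: 20.2
tool_pos: [0.5653, -0.0658, 0.1962]
tcp_rot: [3.129, 0.283, 0.001]
wrist_force: [0.3, 1.3, 2.6]
width: -0.004
```

```bash
python3 -c "
from h import *
from workcell import bot
rep(bot)
a=bot.read_camera('scene')[150:210,250:340,::-1]; cv2.imwrite('pics/s19.png',cv2.resize(a,None,fx=8,fy=8,interpolation=cv2.INTER_CUBIC))
"
```

```text
t 20.20 chest-frame mm [ -30.2 -111.4  196.2] F chest [0.6 1.2 2.6] w -0.004 tilt z [ 0.001 -0.    -1.   ]
tool x yaw rel chest deg 0.03  q6 1.23
```

View pics/s19.png

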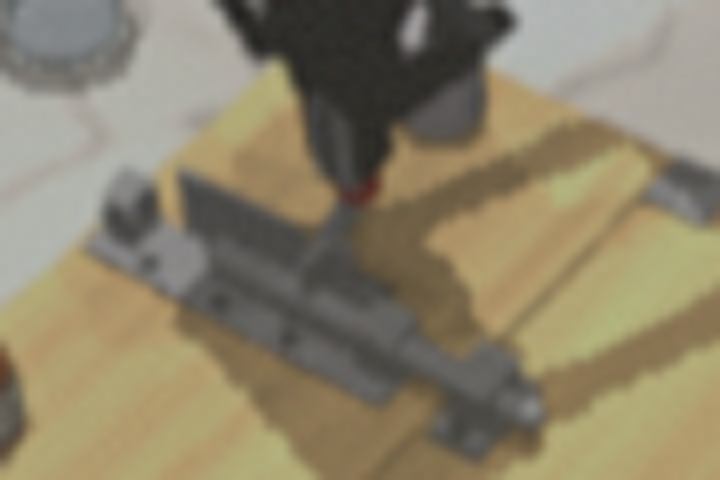

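Emit:
drive_tool(
  steps=[
    [[-0.9, 0, 1.4], 0],
    [[-0.8, 0, 1.4], 0],
    [[-0.8, 0, 1.4], 0],
    [[-0.8, 0, 1.4], 0],
  ],
)

```text
time: 20.58
tool_pos: [0.5617, -0.0666, 0.1903]
tcp_rot: [3.129, 0.283, -0.0]
wrist_force: [-2.3, -1.0, 3.7]
width: 0.001
```

Emit:
drive_tool(
  steps=[
    [[-0.8, 0, 1.4], 0],
    [[-0.8, 0, 1.4], 0],
    [[-0.8, 0, 1.4], 0],
    [[-0.7, 0, 1.4], 0],
  ],
)

```text
time: 20.92
tool_pos: [0.5588, -0.067, 0.1843]
tcp_rot: [3.129, 0.283, -0.0]
wrist_force: [-2.5, -0.9, 2.2]
width: -0.0
```

```bash
python3 -c "
from h import *
from workcell import bot
rep(bot)
"
```

```text
t 20.92 chest-frame mm [ -36.8 -111.5  184.3] F chest [-2.6 -0.5  2.2] w -0.000 tilt z [-0. -0. -1.]
tool x yaw rel chest deg 0.03  q6 1.23
```

Emit:
drive_tool(
  steps=[
    [[-0.2, 0, 1.2], 0],
    [[-0.2, 0, 1.2], 0],
    [[-0.2, 0, 1.2], 0],
    [[0, 0, 1], 0],
  ],
)

```text
time: 21.25
tool_pos: [0.5583, -0.067, 0.1797]
tcp_rot: [-3.129, -0.282, 0.0]
wrist_force: [-1.1, -1.1, 2.9]
width: -0.001
```

Emit:
drive_tool(
  steps=[
    [[0, 0, 0.8], 0],
    [[0, 0, 0.8], 0],
    [[0, 0, 0.6], 0],
  ],
)

```text
time: 21.5
tool_pos: [0.5584, -0.067, 0.1777]
tcp_rot: [-3.129, -0.283, 0.0]
wrist_force: [-1.9, -1.0, 1.8]
width: 0.001
```

```bash
python3 -c "
from h import *
from workcell import bot
rep(bot)
"
```

```text
t 21.50 chest-frame mm [ -37.2 -111.3  177.7] F chest [-2.  -0.7  1.8] w 0.001 tilt z [-0.  0. -1.]
tool x yaw rel chest deg 0.03  q6 1.23
```

Emit:
drive_tool(
  steps=[
    [[0, 0, 0.6], 0],
    [[0, 0, 0.6], 0],
    [[0, 0, 0.5], 0],
  ],
)

```text
time: 21.75
tool_pos: [0.5584, -0.067, 0.1761]
tcp_rot: [-3.129, -0.283, -0.0]
wrist_force: [-0.8, -0.6, 1.9]
width: 0.002
```

Emit:
drive_tool(
  steps=[
    [[0, 0, 0.5], 0],
    [[0, 0, 0.5], 0],
  ],
)

```text
time: 21.92
tool_pos: [0.5584, -0.0671, 0.1757]
tcp_rot: [3.129, 0.283, 0.0]
wrist_force: [-3.2, 0.4, 7.0]
width: -0.0
```

Emit:
drive_tool(
  steps=[
    [[0, 0, -1], 0],
    [[0, 0, -2], 0],
    [[0, 0, -8], 0],
    [[0, 0, -25], 0],
    [[0, 0, -35], 0],
    [[0, 0, -25], 0],
    [[-15, 0, 0], 0],
    [[-15, 0, 0], 0],
  ],
)

```text
time: 22.58
tool_pos: [0.5308, -0.0727, 0.2746]
tcp_rot: [3.127, 0.283, 0.009]
wrist_force: [-0.8, -0.5, 0.1]
width: -0.0
```

```bash
python3 -c "
from h import *
from workcell import bot
rep(bot)
a=bot.read_camera('scene')[140:240,222:340,::-1]; cv2.imwrite('pics/s20.png',cv2.resize(a,None,fx=6,fy=6,interpolation=cv2.INTER_CUBIC))
ci=bot.camera_info('wrist');p=np.load('pose.npy')
cv2.imwrite('pics/w20.png',bot.read_camera('wrist')[:,:,::-1])
for th in (1.2,1.3,1.4,1.47):
  k=T(p,[[-.042*np.sin(th),-.1112,.164+.042*np.cos(th)]]); print(th,proj(k,ci).round(1),proj(k,bot.camera_info('scene')).round(1),proj(k,bot.camera_info('top')).round(1))
"
```

```text
t 22.58 chest-frame mm [ -65.4 -112.   274.6] F chest [-0.9 -0.3  0.1] w -0.000 tilt z [ 0.006 -0.001 -1.   ]
tool x yaw rel chest deg 0.06  q6 1.21
1.2 [[319.3 158.9]] [[296.5 173.6]] [[343.5 194.9]]
1.3 [[319.3 159.8]] [[296.9 174.4]] [[343.5 195.7]]
1.4 [[319.3 160.1]] [[297.2 175.3]] [[343.6 196.3]]
1.47 [[319.3 160. ]] [[297.3 175.9]] [[343.5 196.6]]
```

View pics/s20.png

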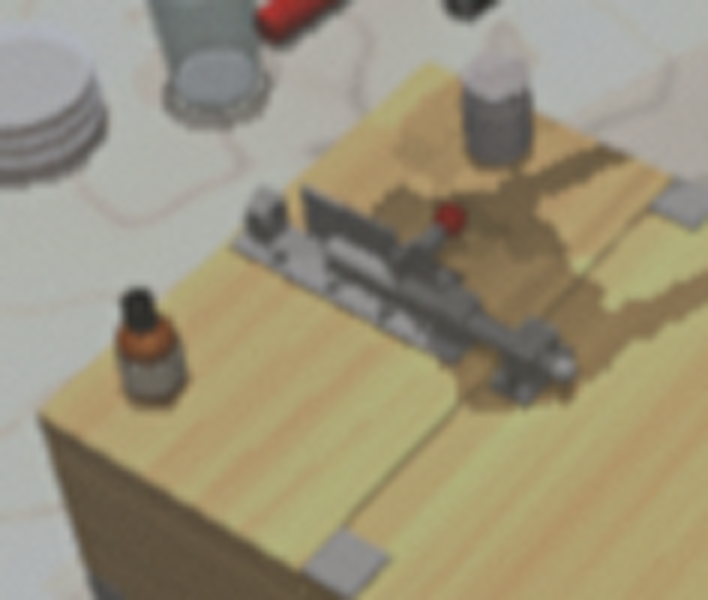

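View pics/w20.png

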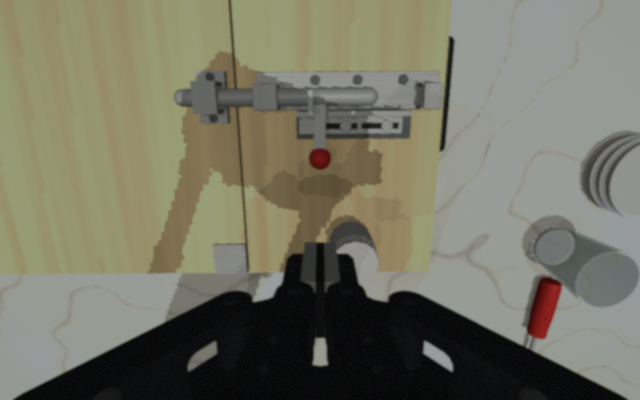

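```bash
python3 -c "
from workcell import bot
s=bot.read_state(); print(s['time'],s['wrist_force'].round(1)); print(bot.finish_job())"
```

```text
22.6833 [1.2 0.1 0.7]
the job is handed in; nothing more can be done
None
```

The hatch is shut and bolted: the handle is fully down in the keeper notch, and I handed the job in at 22.7 s with the gripper clear of everything.

- **Hatch:** I pressed beside the striker with shut fingers. It moved at about 2–3 N, and I pressed to about 10 N at the hard stop (tip at 150.0 mm). It stayed flush after release.
- **Bolt:** I held the knob and slid the bolt at about 5 N. It stopped moving at knob y ≈ −110.7 mm, with the force reaching about 10 N, so its travel is about 46 mm. I then eased off before turning.
- **Handle:** This did not go cleanly at first.
  - While I gripped the knob, it slipped in the pads at about 0.4 and again at 0.6 rad, with forces up to about 8 N.
  - I then pushed it down with shut fingers. The first pass was set too far out, and about 14 N went along the stem before I moved the fingers back over the knob.
  - After that it turned at about 2–4 N and came to rest with the finger tip at 175.7 mm (expected about 176), at about 7 N.

**Last pictures:** In the scene picture the knob is at (297, 176); a fully down handle would be at (297.3, 175.9). The wrist picture shows it about 1.5 px off. The nose is through the striker, the stem lies in the notch, and the hatch is flush. The bottle and can look unmoved. I did not take a final top-camera picture, so I did not check the slide box or wash bottle at the end, but the arm did not go near them.

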